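# Get the bar of soap out from among the bottles on the vanity tray

### The arm

A 7-joint arm with a two-finger parallel gripper is mounted at the origin on the work surface. World frame = base frame: x ahead of the robot, y to its left, z up, the work surface at z = 0. Lengths are in m, angles in rad, forces in N, time in s.
With the tool pointing down it reaches from about 0.425 to 0.95 m from the base axis. Payload 16.7 kg.
Tool frame: the origin (TCP) lies midway between the tips of the shut fingers; the grasp point (between the pads) lies 19 mm behind it; z points along the fingers, y is the line along which they close (so a half turn about z gives the same grasp; the last joint's range is limited). The gripper opens to 94 mm and grips with 3 to 60 N. Pads are 16 mm wide; open, the fingers measure 119 mm over their backs; the gripper's body (75 mm by 177 mm) begins 78 mm behind the grasp point.
Start: joints at [-1.26, 0.426, 0.074, 1.606, -0.034, 1.111, -0.067], TCP at [0.3, 0.605, 0.205] pointing down, gripper open.
Joint ranges: [-2.85, 2.85], [-0.5, 2.14], [-1.23, 1.37], [0.21, 2.46], [-1.02, 4.16], [0.16, 2.05], [-2.73, 2.73]. Speed limits (rad/s): [1.89, 1.89, 2.39, 2.39, 3.01, 3.01, 3.01].

### API

Orientations are given as a 3x3 rotation matrix whose columns are the frame's x, y, z axes.
In Python, from rig import robot gives the robot as it stands.
- The arm moves only by the tool play_rows, never from a script. Its argument "targets" is a list of rows, each a list of 3 entries, a list of its own where there are three numbers: the shift along the tool's x, y, z scaled (see below), then the turn, a rotation vector about the tool's x, y, z scaled (see below), then the finger opening in mm, from 0 to 94. In form: [[[tx, ty, tz], [wx, wy, wz], grip], ...]. A call has 1 to 5 rows; each row shifts and turns the commanded pose from where the row before left it, along the tool's axes as they then stand; what a row does not reach is not made up. The controller multiplies each number of a shift by 2.5 cm and each number of a turn by 8 degrees. A row lasts 1/10 s, in which the tool goes at most 50 mm and 8.59 degrees, less where a joint would pass 70% of its speed; a pose out of reach is approached as far as the arm can. A call with a number of a shift or a turn outside -1 to 1 is refused whole. A call with a gripper value outside its range is refused whole. The fingers move at their own pace and stop on an object; the grip force is fixed at half the most. Time passes only in rows, so rows that do not move let the fingers close. It gives the time, the measured TCP pose, the force, the opening and the grip force at its end, in the units of the state.
- robot.sense(): the state, without advancing time (a new reading comes with each control period).
- robot.read_camera(name): name is "scene" or "top"; returns the picture (420x560x3 uint8, red, green, blue); there is no depth.
- robot.get_calibration(name): a dict with "camera_matrix" (3x3 intrinsics, pixels), "cam_to_world" (4x4, takes a point from camera to world coordinates). Camera axes: x right, y down, z forward; pixel columns grow to the right and rows downward; lengths in m; the calibration is good to about 2 mm. A picture is of the moment at which its call begins. get_calibration takes no time and is no camera call.
- robot.finish_job(): hands the job in; it is judged then, once.
The state is a dict: "t": time; "joints": joint angles; "qd": joint speeds; "joint_efforts": joint torques, N m; "position": TCP position; "ee_rot": TCP orientation; "ft_force": force on the tool from outside, world axes, zero at the start; "moment": the same for the moment, N m; "opening": opening from 0.0 (shut) to 1.0 (fully open); "grasp_force": force on a finger pad.
Only numpy, scipy, OpenCV 4.12 (cv2) and the standard library are available. Lean on these libraries where they do the work, as an engineer would, in place of code of your own. Each camera call takes 0.05 s, during which the arm holds its last target. There are 200 camera calls.

### The job

The new bar of soap on the wooden vanity tray is hemmed in by three bottles. Stand all three bottles on the grey drying mat, out of the way, then lay the soap gently in the white soap dish, flat and lengthwise, and then put each bottle back upright in the place where it stood on the tray. Do not knock any bottle over, and leave the soap dispenser, the candle jar and the toothbrush tumbler alone.

Things in the scene. Friction and masses are not known exactly. Their poses are not given: they have to be found in the camera images.
- tray: Rectangular wooden vanity tray, 200 (its x) by 220 (its y) by 16 mm high, fixed to the counter. Origin: centre of its underside. Its floor is 6 mm above the origin; its walls are 6 mm thick. The soap lies in its middle; two bottles stand on the near side (its -x) and one on the far side (+x), about 66 mm from the middle, in any order.
- mat: Grey stone-like drying mat, 280 (its x) by 140 (its y) by 9 mm thick, fixed to the counter. Origin: centre of its underside. The side area: a bottle stands on it when the middle of its base is over the mat. It may lie to the left or the right of the tray.
- dish: White ceramic soap dish, outside 100 (its x) by 130 (its y) mm, fixed to the counter. Origin: centre of its underside. The rim, 8 mm wide, is 18 mm high; inside (84 by 114 mm) four ribs across carry the soap 14 mm above the origin. It lies on the other side of the tray from the mat.
- soap: Cream-coloured bar of soap with rounded edges, 55 (its x) by 86 (its y) by 32 mm high, 0.08 to 0.14 kg. Origin: centre of its underside. Grip it across the 55 mm. It lies flat in the middle of the tray, its length along the tray's y within 0.1 rad.
- can: Round aluminium shaving-foam can with a white domed cap, standing; 150 mm high in all. Body 50 mm across up to 116 mm above the base, cap 45 mm across above that. Origin: centre of its base, z up its axis. About 0.22 kg. Grip the body about 103 mm above the base.
- rinse: Mouthwash bottle of green clear plastic, standing; 160 mm high in all. Oblong body 44 (its x) by 62 (its y) by 118 mm high, then a short neck and a round white screw cap 36 mm across from 128 to 160 mm above the base. Origin: centre of its base, z up. About 0.30 kg. Grip the cap at 144 mm.
- lotion: Round amber glass lotion bottle, standing; 142 mm high in all. Body 54 mm across up to 82 mm above the base, sloping shoulder, then a round black screw cap 30 mm across from 108 to 142 mm above the base. Origin: centre of its base, z up. About 0.24 kg. Grip the cap at 126 mm.
- pump: Bystander: soap dispenser with black pump head and short spout, 64 mm across, 184 mm high, loose. Origin: centre of its base. Not to be moved.
- candle: Bystander: squat candle jar with lid, 76 mm across, 102 mm high, loose. Origin: centre of its base. Not to be moved.
- tumbler: Bystander: white ceramic tumbler with a toothbrush in it (one piece), 68 mm across, 100 mm high, the brush leaning out to 172 mm high. Loose. Origin: centre of its base. Not to be moved.
Not all that is in view belongs to the job. Leave any red look-alike of the rinse alone. What is shaped like the lotion but yellow is not meant.

How it is judged:
By the outcome, as a careful person would: the job done as asked, in the order asked, and still so for the second after the job is handed in, with the robot touching nothing.
It also fails if it takes over 150 s, if anything falls off the work surface, if the arm or the gripper's body presses on something with over 40 N, if the wrist force passes 120 N, or if a joint passes its speed limit or range.

## Working session

There is one attempt and no reset: what is moved stays moved. The work goes in short steps, Python scripts to look and compute and a tool call to move; the robot and the scene stay as the last step left them, time stands still between calls to the robot, and variables do not carry over. Pictures are saved under pics/ and viewed, at most 14 in all, crops included, and the job is handed in when it is done.

Besides the shell and the picture viewer there is one more tool, called after "Call:" as name(argument=value, ...), one argument or row to a line, values as JSON. play_rows: Moves the arm, as the interface text tells. Shifts and turns lie within -1 to 1; 1 stands for 2.5 cm of shift or 8 degrees of turn. Its arguments: {"type":"object","properties":{"targets":{"type":"array","items":{"type":"array"}}},"required":["targets"]}

```bash
mkdir -p pics; python3 - <<'E'
from rig import robot
import cv2,json,numpy as np
for n in("scene","top"):
    im=robot.read_camera(n); cv2.imwrite(f"pics/{n}0.png",im[:,:,::-1])
    c=robot.get_calibration(n); print(n,np.round(c["camera_matrix"],1).tolist(),np.round(c["cam_to_world"],3).tolist())
s=robot.sense(); print({k:np.round(v,3).tolist() for k,v in s.items()})
E
```

```text
scene [[408.9, 0.0, 283.7], [0.0, 408.9, 208.8], [0.0, 0.0, 1.0]] [[-0.037, 0.779, -0.626, 1.181], [0.999, 0.028, -0.025, 0.018], [-0.002, -0.626, -0.78, 0.768], [0.0, 0.0, 0.0, 1.0]]
top [[391.2, 0.0, 282.7], [0.0, 391.2, 199.6], [0.0, 0.0, 1.0]] [[0.013, -0.988, 0.154, 0.434], [-1.0, -0.013, 0.003, 0.004], [-0.001, -0.154, -0.988, 1.033], [0.0, 0.0, 0.0, 1.0]]
{'t': 0.1, 'joints': [-1.26, 0.427, 0.074, 1.607, -0.034, 1.111, -0.067], 'qd': [0.001, -0.002, -0.002, -0.002, 0.001, 0.001, -0.001], 'joint_efforts': [0.01, -93.746, 3.677, -45.504, -0.049, 0.017, 0.0], 'position': [0.299, 0.605, 0.205], 'ee_rot': [[-0.896, 0.444, -0.0], [0.444, 0.896, -0.001], [-0.0, -0.001, -1.0]], 'ft_force': [-0.266, 0.2, -0.403], 'moment': [-0.001, 0.035, 0.018], 'grasp_force': 0.0, 'opening': 1.004}
```

View pics/top0.png

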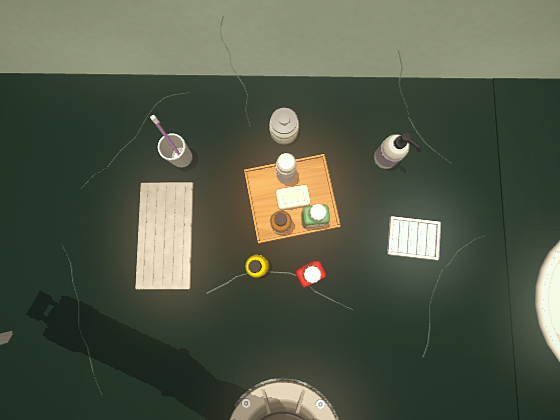

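View pics/scene0.png

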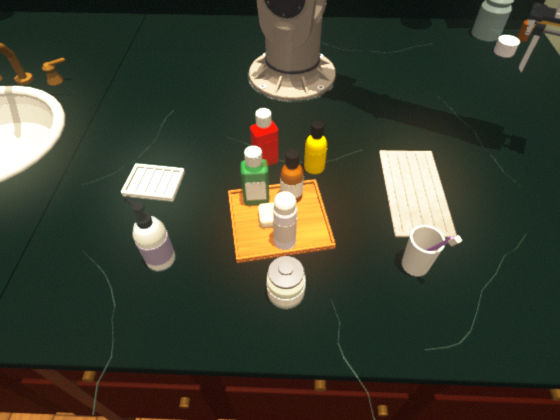

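The top view shows the tray at (293,198) with lotion (281,222), green rinse (316,215) and can (287,167) around the soap (293,197). The mat is at left (165,235) and the dish at right (414,238).
There are two lotion-shaped things: amber (281,222) on the tray, which is the one meant, and yellow (257,266), a decoy. There are two rinse-shaped things: green (316,215) on the tray, meant, and red (312,273), a decoy. I'll confirm in a crop while measuring.

```bash
cat > h.py <<'E'
from rig import robot
import cv2,numpy as np
def cast(n,uv,z):
    c=robot.get_calibration(n);K=np.array(c["camera_matrix"]);T=np.array(c["cam_to_world"])
    uv=np.atleast_2d(np.array(uv,float));d=np.c_[uv,np.ones(len(uv))]@np.linalg.inv(K).T@T[:3,:3].T;o=T[:3,3]
    return o+d*((z-o[2])/d[:,2])[:,None]
def proj(n,p):
    c=robot.get_calibration(n);K=np.array(c["camera_matrix"]);T=np.linalg.inv(np.array(c["cam_to_world"]))
    q=K@(T[:3,:3]@np.array(p)+T[:3,3]);return q[:2]/q[2]
def biggest(m):
    cs,_=cv2.findContours(m.astype(np.uint8),cv2.RETR_EXTERNAL,cv2.CHAIN_APPROX_NONE)
    return max(cs,key=cv2.contourArea)
def rect(n,c,z):
    p=cast(n,c.reshape(-1,2),z)[:,:2]; r=cv2.minAreaRect((p*1000).astype(np.float32)); return np.round(r[0],1),np.round(r[1],1),round(r[2],1)
E
python3 - <<'E'
from h import *
im=cv2.imread("pics/top0.png"); hsv=cv2.cvtColor(im,cv2.COLOR_BGR2HSV)
def win(m,x0,y0,x1,y1):
    o=np.zeros_like(m);o[y0:y1,x0:x1]=m[y0:y1,x0:x1];return o
V=hsv[:,:,2];S=hsv[:,:,1];H=hsv[:,:,0]
tm=win(((H>5)&(H<22)&(S>90)&(V>110)),235,145,350,250)
hull=cv2.convexHull(biggest(tm)); print("tray",rect("top",hull,.016))
print("mat",rect("top",biggest(win((V>90),125,170,205,300)),.009))
print("dish",rect("top",biggest(win((V>100),375,205,455,270)),.018))
print("soap",rect("top",biggest(win((S<90)&(V>150),272,182,312,212)),.038))
dk=(V<75)
for nm,m,z in (("rinsecap",win((S<70)&(V>150),305,200,330,225),.166),("lotcap",win(dk,272,212,290,232),.148),("can",win((S<60)&(V>190),270,148,302,172),.15),
 ("redcap",win((S<80)&(V>150),296,258,330,290),.16),("yelcap",win(dk,248,256,268,276),.142)):
    c=biggest(m);(u,v),r=cv2.minEnclosingCircle(c);M=cv2.moments(c);print(nm,round(u,1),round(v,1),round(r,1),"cent",round(M['m10']/M['m00'],1),round(M['m01']/M['m00'],1),np.round(cast("top",(M['m10']/M['m00'],M['m01']/M['m00']),z)*1000,1))
c=cv2.resize(im[140:295,215:355],None,fx=3.8,fy=3.8,interpolation=cv2.INTER_CUBIC); s=cv2.imread("pics/scene0.png")[100:260,215:340]; s=cv2.resize(s,(int(125*589/160)//2,589//2)); 
cv2.imwrite("pics/crop.png",c)
E
```

```text
tray (array([598.9, -15.7]), array([201.6, 221.5]), 12.1)
mat (array([497.8, 314.9]), array([280. , 142.1]), 1.2)
dish (array([ 497.1, -332.8]), array([135.3, 101.9]), 84.3)
soap (array([597.2, -18.8]), array([54.5, 84.4]), 10.3)
rinsecap 317.6 212.1 8.7 cent 317.7 211.8 [[542.8 -71.5 166. ]]Traceback (most recent call last):
  File "<stdin>", line 14, in <module>
  File "h.py", line 12, in biggest
    return max(cs,key=cv2.contourArea)
ValueError: max() iterable argument is empty
```

```bash
python3 - <<'E'
from h import *
im=cv2.imread("pics/top0.png"); hsv=cv2.cvtColor(im,cv2.COLOR_BGR2HSV)
def win(m,x0,y0,x1,y1):
    o=np.zeros_like(m);o[y0:y1,x0:x1]=m[y0:y1,x0:x1];return o
V=hsv[:,:,2];S=hsv[:,:,1];H=hsv[:,:,0]
print(V[219,274:290],S[219,274:290])
def show(nm,m,z):
    try:
        c=biggest(m);(u,v),r=cv2.minEnclosingCircle(c);M=cv2.moments(c);a,b=M['m10']/M['m00'],M['m01']/M['m00']
        print(nm,"circ",round(u,1),round(v,1),round(r,1),np.round(cast("top",(u,v),z)*1000,1),"cent",round(a,1),round(b,1),np.round(cast("top",(a,b),z)*1000,1))
    except Exception as e: print(nm,e)
show("lot",win((S<120)&(V<130),270,208,292,232),.148)
show("can",win((S<70)&(V>120),270,148,302,190),.14)
show("candome",win((S<70)&(V>190),270,148,302,172),.15)
show("red",win((S<80)&(V>150),296,258,330,290),.16)
show("yel",win((V<90),248,256,268,276),.142)
show("yelbody",win((S>150)&(V>100)|(V<75),243,252,272,280),.1)
cv2.imwrite("pics/crop.png",cv2.resize(im[140:295,215:355],None,fx=3.8,fy=3.8,interpolation=cv2.INTER_CUBIC))
for n,q in (("can",(663,-2,122)),("rinse",(543,-71,150)),("lot",(525,12,132))): print(n,proj("scene",np.array(q)/1000))
E
```

```text
[138 112 123 126 126 126 126 127 126 126 126 125 105 200 209 194] [139  66  75  79  81  77  77  76  79  79  73  69  61 168 172 168]
lot circ 280.2 218.9 6.3 [[527.6  12.1 148. ]] cent 280.5 218.9 [[527.6  11.5 148. ]]
can circ 286.0 168.0 15.3 [[6.483e+02 3.000e-01 1.400e+02]] cent 285.7 167.7 [[649.1   1.  140. ]]
candome circ 285.0 162.7 10.2 [[658.4   2.9 150. ]] cent 285.4 162.0 [[660.2   2.  150. ]]
red circ 311.7 274.0 8.8 [[406.1 -58.9 160. ]] cent 311.8 274.0 [[406.  -59.1 160. ]]
yel circ 265.0 273.5 2.5 [[405.1  44.4 142. ]] cent 266.0 274.0 [[404.1  42.2 142. ]]
yelbody circ 257.0 267.5 18.1 [[417.4  65.4 100. ]] cent 256.5 266.9 [[418.8  66.7 100. ]]
can [283.8909369  209.06103552]
rinse [254.01716494 156.76260131]
lot [292.50067003 157.90209198]
```

View pics/crop.png

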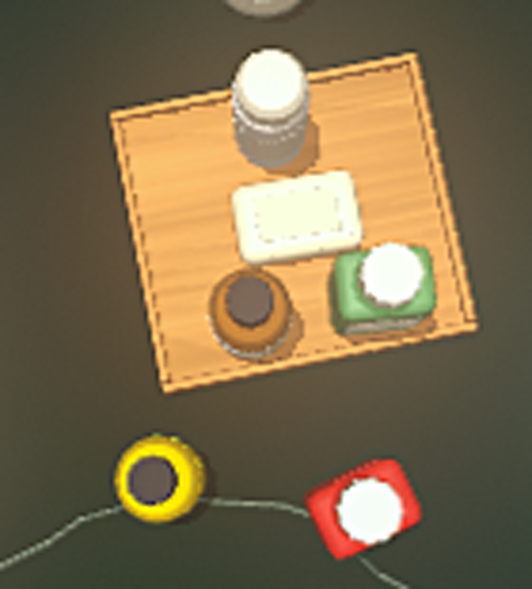

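The crop confirms it: amber lotion, green rinse and can are on the tray, and yellow and red stand outside it. Next: turn the tool so its y axis lies along tray x (12°).

Call:
play_rows(
  targets=[
    [[0, 0, -0.3], [0, 0, 0.92], 60],
    [[0, 0, -0.3], [0, 0, 0.92], 60],
    [[0, 0, -0.3], [0, 0, 0.92], 60],
    [[0, 0, -0.3], [0, 0, 0.92], 60],
    [[0, 0, -0.3], [0, 0, 0.92], 60],
  ],
)

```text
t: 0.6
position: [0.2994, 0.6047, 0.2429]
ee_rot: [[-0.447, 0.895, -0.0], [0.895, 0.447, -0.001], [-0.0, -0.001, -1.0]]
ft_force: [-0.5, -1.0, -0.7]
opening: 0.643
grasp_force: 0.0
```

Call:
play_rows(
  targets=[
    [[0, 0, -0.3], [0, 0, 0.92], 60],
    [[0, 0, -0.3], [0, 0, 0.92], 60],
    [[0, 0, 0], [0, 0, 0], 60],
  ],
)

```text
t: 0.9
position: [0.2996, 0.6051, 0.2586]
ee_rot: [[-0.208, 0.978, 0.0], [0.978, 0.208, 0.001], [0.001, 0.001, -1.0]]
ft_force: [-0.4, -0.5, 0.6]
opening: 0.639
grasp_force: 0.0
```

```bash
cat >> h.py <<'E'
def go(*pts):
    s=robot.sense();R=np.array(s["ee_rot"]);p=np.array(s["position"])
    print("t",round(s["t"],2),"pos",np.round(p*1000,1),"yaw(y axis)",round(np.degrees(np.arctan2(R[1,1],R[0,1])),1),"zax",np.round(R[:,2],3),"open",round(float(s["opening"])*94,1),"gf",np.round(s["grasp_force"],1),"F",np.round(s["ft_force"],1))
    for q in pts:
        q=np.array(q)/1000; print("  to",q,"units",np.round(R.T@(q-p)/.025,2)); p=q
E
python3 -c "
from h import *
go((527.5,12,260),(527.5,12,113))
for n,uv in (('tumbler',(175,160)),('candle',(284,132)),('pump',(388,158))): print(n,cast('top',uv,.03))"
```

```text
t 0.9 pos [299.6 605.1 258.6] yaw(y axis) 12.0 zax [ 0.     0.001 -1.   ] open 60.1 gf 0.0 F [-0.4 -0.5  0.6]
  to [0.5275 0.012  0.26  ] units [-25.1    3.99  -0.07]
  to [0.5275 0.012  0.113 ] units [-0.   -0.    5.88]
tumbler [[0.69258595 0.29279762 0.03      ]]
candle [[0.77306434 0.00632794 0.03      ]]
pump [[ 0.70523827 -0.26887858  0.03      ]]
```

Call:
play_rows(
  targets=[
    [[-1, 0.16, 0], [0, 0, 0], 60],
    [[-1, 0.16, 0], [0, 0, 0], 60],
    [[-1, 0.16, 0], [0, 0, 0], 60],
    [[-1, 0.16, 0], [0, 0, 0], 60],
    [[-1, 0.16, 0], [0, 0, 0], 60],
  ],
)

```text
t: 1.4
position: [0.3455, 0.4856, 0.2573]
ee_rot: [[-0.215, 0.977, -0.0], [0.977, 0.215, -0.001], [-0.001, -0.0, -1.0]]
ft_force: [-0.5, -0.4, 0.0]
opening: 0.64
grasp_force: 0.0
```

Call:
play_rows(
  targets=[
    [[-1, 0.16, 0], [0, 0, 0], 60],
    [[-1, 0.16, 0], [0, 0, 0], 60],
    [[-1, 0.16, 0], [0, 0, 0], 60],
    [[-1, 0.16, 0], [0, 0, 0], 60],
    [[-1, 0.16, 0], [0, 0, 0], 60],
  ],
)

```text
t: 1.9
position: [0.3913, 0.3677, 0.2575]
ee_rot: [[-0.215, 0.977, -0.0], [0.977, 0.215, -0.001], [-0.0, -0.0, -1.0]]
ft_force: [0.8, 0.4, 0.4]
opening: 0.639
grasp_force: 0.0
```

Call:
play_rows(
  targets=[
    [[-1, 0.16, 0], [0, 0, 0], 60],
    [[-1, 0.16, 0], [0, 0, 0], 60],
    [[-1, 0.16, 0], [0, 0, 0], 60],
    [[-1, 0.16, 0], [0, 0, 0], 60],
    [[-1, 0.16, 0], [0, 0, 0], 60],
  ],
)

```text
t: 2.4
position: [0.4371, 0.2497, 0.2576]
ee_rot: [[-0.215, 0.977, -0.0], [0.977, 0.215, -0.0], [-0.0, -0.0, -1.0]]
ft_force: [-0.2, 0.0, -1.1]
opening: 0.64
grasp_force: 0.0
```

Call:
play_rows(
  targets=[
    [[-1, 0.16, 0], [0, 0, 0], 60],
    [[-1, 0.16, 0], [0, 0, 0], 60],
    [[-1, 0.16, 0], [0, 0, 0], 60],
    [[-1, 0.16, 0], [0, 0, 0], 60],
    [[-1, 0.16, 0], [0, 0, 0], 60],
  ],
)

```text
t: 2.9
position: [0.4829, 0.1317, 0.2576]
ee_rot: [[-0.215, 0.977, -0.0], [0.977, 0.215, -0.0], [-0.0, -0.0, -1.0]]
ft_force: [-0.4, -0.2, -0.6]
opening: 0.642
grasp_force: 0.0
```

Call:
play_rows(
  targets=[
    [[-1, 0.16, 0], [0, 0, 0], 60],
    [[-1, 0.16, 0], [0, 0, 0], 60],
    [[-1, 0.16, 0], [0, 0, 0], 60],
    [[-1, 0.16, 0], [0, 0, 0], 60],
    [[-1, 0.16, 0], [0, 0, 0], 60],
  ],
)

```text
t: 3.4
position: [0.5287, 0.0138, 0.2576]
ee_rot: [[-0.215, 0.977, -0.0], [0.977, 0.215, -0.0], [-0.0, -0.0, -1.0]]
ft_force: [0.5, -0.3, 0.2]
opening: 0.638
grasp_force: 0.0
```

Call:
play_rows(
  targets=[
    [[0, 0, 0], [0, 0, 0], 60],
    [[0, 0, 0], [0, 0, 0], 60],
  ],
)

```text
t: 3.6
position: [0.5284, 0.0146, 0.2575]
ee_rot: [[-0.212, 0.977, -0.001], [0.977, 0.212, -0.0], [-0.0, -0.001, -1.0]]
ft_force: [-0.6, 1.3, -0.4]
opening: 0.637
grasp_force: 0.0
```

```bash
python3 -c "
from h import *
go((527.5,12,180),(527.5,12,113))
im=robot.read_camera('top');cv2.imwrite('pics/a.png',cv2.resize(im[130:290,200:360,::-1],None,fx=3.5,fy=3.5))"
```

```text
t 3.6 pos [528.4  14.6 257.5] yaw(y axis) 12.2 zax [-0.001 -0.    -1.   ] open 59.9 gf 0.0 F [-0.6  1.3 -0.4]
  to [0.5275 0.012  0.18  ] units [-0.09 -0.06  3.1 ]
  to [0.5275 0.012  0.113 ] units [0.   0.   2.68]
```

Call:
play_rows(
  targets=[
    [[-0.09, -0.06, 1], [0, 0, 0], 60],
    [[0, 0, 1], [0, 0, 0], 60],
    [[0, 0, 1], [0, 0, 0], 60],
    [[0, 0, 1], [0, 0, 0], 60],
    [[0, 0, 0.9], [0, 0, 0], 60],
  ],
)

```text
t: 4.15
position: [0.5271, 0.0136, 0.1342]
ee_rot: [[-0.214, 0.977, -0.001], [0.977, 0.214, 0.0], [0.0, -0.001, -1.0]]
ft_force: [1.0, 0.8, -0.2]
opening: 0.64
grasp_force: 0.0
```

Call:
play_rows(
  targets=[
    [[0, 0, 0.5], [0, 0, 0], 60],
    [[0, 0, 0.3], [0, 0, 0], 60],
    [[0, 0, 0], [0, 0, 0], 40],
    [[0, 0, 0], [0, 0, 0], 34],
    [[0, 0, 0], [0, 0, 0], 30],
  ],
)

```text
t: 4.65
position: [0.5282, 0.0125, 0.1163]
ee_rot: [[-0.21, 0.978, 0.001], [0.978, 0.21, 0.0], [0.0, 0.001, -1.0]]
ft_force: [-0.3, 0.7, 0.1]
opening: 0.418
grasp_force: 0.0
```

Call:
play_rows(
  targets=[
    [[0, 0, 0], [0, 0, 0], 20],
    [[0, 0, 0], [0, 0, 0], 10],
    [[0, 0, 0], [0, 0, 0], 10],
    [[0, 0, 0], [0, 0, 0], 10],
  ],
)

```text
t: 5.05
position: [0.5282, 0.0124, 0.116]
ee_rot: [[-0.21, 0.978, 0.001], [0.978, 0.21, 0.0], [0.0, 0.001, -1.0]]
ft_force: [0.6, 0.4, 7.1]
opening: 0.313
grasp_force: 30.0
```

```bash
python3 -c "
from h import *
go((527.5,12,180))"
```

```text
t 5.05 pos [528.2  12.4 116. ] yaw(y axis) 12.1 zax [ 0.001  0.    -1.   ] open 29.4 gf 30.0 F [0.6 0.4 7.1]
  to [0.5275 0.012  0.18  ] units [-0.01 -0.03 -2.56]
```

Call:
play_rows(
  targets=[
    [[0, 0, -0.3], [0, 0, 0], 10],
    [[0, 0, -0.7], [0, 0, 0], 10],
    [[0, 0, -1], [0, 0, 0], 10],
    [[0, 0, -1], [0, 0, 0], 10],
    [[0, 0, -0.6], [0, 0, 0], 10],
  ],
)

```text
t: 5.55
position: [0.5279, 0.0121, 0.2074]
ee_rot: [[-0.21, 0.978, 0.001], [0.978, 0.21, 0.0], [0.0, 0.001, -1.0]]
ft_force: [-0.1, 0.5, -2.5]
opening: 0.317
grasp_force: 30.0
```

Call:
play_rows(
  targets=[
    [[0.3, 0, -0.4], [0, 0, 0], 10],
    [[0.7, 0, 0], [0, 0, 0], 10],
    [[1, -0.1, 0], [0, 0, 0], 10],
    [[1, -0.2, 0], [0, 0, 0], 10],
    [[1, -0.2, 0], [0, 0, 0], 10],
  ],
)

```text
t: 6.05
position: [0.4934, 0.1086, 0.2152]
ee_rot: [[-0.21, 0.978, -0.001], [0.978, 0.21, -0.0], [-0.0, -0.001, -1.0]]
ft_force: [0.3, 0.7, -3.7]
opening: 0.313
grasp_force: 30.0
```

Call:
play_rows(
  targets=[
    [[1, -0.3, 0], [0, 0, 0], 10],
    [[1, -0.3, 0], [0, 0, 0], 10],
    [[1, -0.3, 0], [0, 0, 0], 10],
    [[1, -0.3, 0], [0, 0, 0], 10],
    [[1, -0.3, 0], [0, 0, 0], 10],
  ],
)

```text
t: 6.55
position: [0.4302, 0.2228, 0.2153]
ee_rot: [[-0.21, 0.978, -0.001], [0.978, 0.21, -0.0], [-0.0, -0.001, -1.0]]
ft_force: [-0.5, 0.3, -2.5]
opening: 0.317
grasp_force: 30.0
```

Call:
play_rows(
  targets=[
    [[1, -0.3, 0], [0, 0, 0], 10],
    [[1, -0.3, 0], [0, 0, 0], 10],
    [[0.7, -0.2, 0], [0, 0, 0], 10],
    [[0.3, 0, 0], [0, 0, 0], 10],
    [[0, 0, 0], [0, 0, 0], 10],
  ],
)

```text
t: 7.05
position: [0.3958, 0.2915, 0.2153]
ee_rot: [[-0.212, 0.977, -0.0], [0.977, 0.212, -0.001], [-0.0, -0.0, -1.0]]
ft_force: [0.2, -0.1, -3.7]
opening: 0.313
grasp_force: 30.0
```

```bash
python3 -c "
from h import *
go((390,315,180),(390,315,119))"
```

```text
t 7.05 pos [395.8 291.5 215.3] yaw(y axis) 12.2 zax [-0.    -0.001 -1.   ] open 29.4 gf 30.0 F [ 0.2 -0.1 -3.7]
  to [0.39  0.315 0.18 ] units [ 0.97 -0.03  1.41]
  to [0.39  0.315 0.119] units [0.   0.   2.44]
```

Call:
play_rows(
  targets=[
    [[0.5, 0, 0.5], [0, 0, 0], 10],
    [[0.47, 0, 0.8], [0, 0, 0], 10],
    [[0, 0, 0.9], [0, 0, 0], 10],
    [[0, 0, 0.7], [0, 0, 0], 10],
    [[0, 0, 0.5], [0, 0, 0], 10],
  ],
)

```text
t: 7.55
position: [0.3909, 0.3138, 0.1286]
ee_rot: [[-0.209, 0.978, -0.001], [0.978, 0.209, -0.002], [-0.001, -0.001, -1.0]]
ft_force: [0.2, 0.9, -1.5]
opening: 0.313
grasp_force: 30.0
```

Call:
play_rows(
  targets=[
    [[0, 0, 0.2], [0, 0, 0], 10],
    [[0, 0, 0.15], [0, 0, 0], 10],
    [[0, 0, 0.06], [0, 0, 0], 10],
    [[0, 0, 0], [0, 0, 0], 10],
  ],
)

```text
t: 7.95
position: [0.3913, 0.3148, 0.1206]
ee_rot: [[-0.21, 0.978, 0.0], [0.978, 0.21, 0.001], [0.0, 0.0, -1.0]]
ft_force: [-0.3, 0.0, -2.0]
opening: 0.309
grasp_force: 30.0
```

```bash
python3 -c "
from h import *
go((390,315,119))"
```

```text
t 7.95 pos [391.3 314.8 120.6] yaw(y axis) 12.1 zax [ 0.     0.001 -1.   ] open 29.0 gf 30.0 F [-0.3  0.  -2. ]
  to [0.39  0.315 0.119] units [ 0.02 -0.05  0.06]
```

Call:
play_rows(
  targets=[
    [[0, 0, 0.06], [0, 0, 0], 10],
    [[0, 0, 0], [0, 0, 0], 10],
    [[0, 0, 0], [0, 0, 0], 36],
    [[0, 0, 0], [0, 0, 0], 60],
    [[0, 0, 0], [0, 0, 0], 60],
  ],
)

```text
t: 8.45
position: [0.3912, 0.3147, 0.1189]
ee_rot: [[-0.21, 0.978, 0.0], [0.978, 0.21, 0.0], [0.0, 0.0, -1.0]]
ft_force: [-0.1, -0.7, -0.5]
opening: 0.52
grasp_force: 0.0
```

Call:
play_rows(
  targets=[
    [[0, 0, 0], [0, 0, 0], 60],
    [[0, 0, -0.5], [0, 0, 0], 60],
    [[0, 0, -1], [0, 0, 0], 60],
    [[0, 0, -1], [0, 0, 0], 60],
    [[0, 0, -1], [0, 0, 0], 60],
  ],
)

```text
t: 8.95
position: [0.3912, 0.3144, 0.2081]
ee_rot: [[-0.21, 0.978, 0.0], [0.978, 0.21, 0.0], [0.0, 0.0, -1.0]]
ft_force: [0.5, -1.0, 0.3]
opening: 0.64
grasp_force: 0.0
```

```bash
python3 -c "
from h import *
go((390,315,230),(543,-71.5,230),(543,-71.5,131))"
```

```text
t 8.95 pos [391.2 314.4 208.1] yaw(y axis) 12.1 zax [ 0.  0. -1.] open 60.1 gf 0.0 F [ 0.5 -1.   0.3]
  to [0.39  0.315 0.23 ] units [ 0.03 -0.04 -0.88]
  to [ 0.543  -0.0715  0.23  ] units [-16.4    2.74  -0.  ]
  to [ 0.543  -0.0715  0.131 ] units [-0.   -0.    3.96]
```

Call:
play_rows(
  targets=[
    [[-0.7, 0.1, -0.5], [0, 0, 0], 60],
    [[-1, 0.1, -0.4], [0, 0, 0], 60],
    [[-1, 0.17, 0], [0, 0, 0], 60],
    [[-1, 0.17, 0], [0, 0, 0], 60],
    [[-1, 0.17, 0], [0, 0, 0], 60],
  ],
)

```text
t: 9.45
position: [0.4334, 0.2015, 0.2291]
ee_rot: [[-0.21, 0.978, -0.0], [0.978, 0.21, 0.0], [0.0, 0.0, -1.0]]
ft_force: [0.4, 1.2, 1.2]
opening: 0.636
grasp_force: 0.0
```

Call:
play_rows(
  targets=[
    [[-1, 0.17, 0], [0, 0, 0], 60],
    [[-1, 0.17, 0], [0, 0, 0], 60],
    [[-1, 0.17, 0], [0, 0, 0], 60],
    [[-1, 0.17, 0], [0, 0, 0], 60],
    [[-1, 0.17, 0], [0, 0, 0], 60],
  ],
)

```text
t: 9.95
position: [0.4802, 0.0836, 0.2291]
ee_rot: [[-0.209, 0.978, -0.0], [0.978, 0.209, 0.0], [0.0, -0.0, -1.0]]
ft_force: [0.1, 0.2, -0.5]
opening: 0.635
grasp_force: 0.0
```

Call:
play_rows(
  targets=[
    [[-1, 0.17, 0], [0, 0, 0], 60],
    [[-1, 0.17, 0], [0, 0, 0], 60],
    [[-1, 0.17, 0], [0, 0, 0], 60],
    [[-1, 0.17, 0], [0, 0, 0], 60],
    [[-1, 0.17, 0], [0, 0, 0], 60],
  ],
)

```text
t: 10.45
position: [0.527, -0.034, 0.2291]
ee_rot: [[-0.21, 0.978, -0.0], [0.978, 0.21, 0.0], [0.0, -0.0, -1.0]]
ft_force: [0.2, 1.2, -0.7]
opening: 0.639
grasp_force: 0.0
```

Call:
play_rows(
  targets=[
    [[-1, 0.17, 0], [0, 0, 0], 60],
    [[-0.67, 0.1, 0], [0, 0, 0], 60],
    [[0, 0, 0], [0, 0, 0], 60],
    [[0, 0, 0], [0, 0, 0], 60],
  ],
)

```text
t: 10.85
position: [0.5421, -0.072, 0.2288]
ee_rot: [[-0.209, 0.978, -0.001], [0.978, 0.209, 0.0], [0.0, -0.001, -1.0]]
ft_force: [-0.3, -0.8, 0.2]
opening: 0.637
grasp_force: 0.0
```

```bash
python3 -c "
from h import *
go((543,-71.5,131))"
```

```text
t 10.85 pos [542.1 -72.  228.8] yaw(y axis) 12.1 zax [-0.001  0.    -1.   ] open 59.8 gf 0.0 F [-0.3 -0.8  0.2]
  to [ 0.543  -0.0715  0.131 ] units [0.01 0.04 3.91]
```

Call:
play_rows(
  targets=[
    [[0, 0.04, 1], [0, 0, 0], 60],
    [[0, 0, 1], [0, 0, 0], 60],
    [[0, 0, 1], [0, 0, 0], 60],
    [[0, 0, 0.6], [0, 0, 0], 60],
    [[0, 0, 0.27], [0, 0, 0], 60],
  ],
)

```text
t: 11.35
position: [0.5428, -0.0706, 0.131]
ee_rot: [[-0.211, 0.978, -0.002], [0.978, 0.211, 0.0], [0.0, -0.002, -1.0]]
ft_force: [-0.3, 0.6, 0.8]
opening: 0.643
grasp_force: 0.0
```

Call:
play_rows(
  targets=[
    [[0, 0, 0], [0, 0, 0], 48],
    [[0, 0, 0], [0, 0, 0], 42],
    [[0, 0, 0], [0, 0, 0], 36],
    [[0, 0, 0], [0, 0, 0], 28],
    [[0, 0, 0], [0, 0, 0], 15],
  ],
)

```text
t: 11.85
position: [0.5441, -0.0712, 0.1328]
ee_rot: [[-0.21, 0.978, 0.001], [0.978, 0.21, 0.0], [0.0, 0.001, -1.0]]
ft_force: [-1.8, 0.4, 7.4]
opening: 0.38
grasp_force: 30.0
```

Call:
play_rows(
  targets=[
    [[0, 0, 0], [0, 0, 0], 15],
    [[0, 0, 0], [0, 0, 0], 15],
    [[0, 0, 0], [0, 0, 0], 15],
  ],
)

```text
t: 12.15
position: [0.5441, -0.0712, 0.1328]
ee_rot: [[-0.21, 0.978, 0.001], [0.978, 0.21, 0.0], [0.0, 0.001, -1.0]]
ft_force: [-1.2, 0.3, 8.4]
opening: 0.375
grasp_force: 30.0
```

```bash
python3 -c "
from h import *
go((543,-71.5,220),(496,315,220))"
```

```text
t 12.15 pos [544.1 -71.2 132.8] yaw(y axis) 12.1 zax [ 0.001  0.    -1.   ] open 35.3 gf 30.0 F [-1.2  0.3  8.4]
  to [ 0.543  -0.0715  0.22  ] units [-0.   -0.04 -3.49]
  to [0.496 0.315 0.22 ] units [15.51  1.41  0.  ]
```

Call:
play_rows(
  targets=[
    [[0, 0, -0.3], [0, 0, 0], 15],
    [[0, 0, -0.7], [0, 0, 0], 15],
    [[0, 0, -1], [0, 0, 0], 15],
    [[0, 0, -1], [0, 0, 0], 15],
    [[0, 0, -0.5], [0, 0, 0], 15],
  ],
)

```text
t: 12.65
position: [0.5442, -0.0714, 0.2216]
ee_rot: [[-0.21, 0.978, 0.002], [0.978, 0.21, 0.0], [-0.0, 0.002, -1.0]]
ft_force: [-0.6, 0.2, -2.7]
opening: 0.378
grasp_force: 30.0
```

Call:
play_rows(
  targets=[
    [[0.3, 0, 0], [0, 0, 0], 15],
    [[0.7, 0.1, 0], [0, 0, 0], 15],
    [[1, 0.1, 0], [0, 0, 0], 15],
    [[1, 0.1, 0], [0, 0, 0], 15],
    [[1, 0.1, 0], [0, 0, 0], 15],
  ],
)

```text
t: 13.15
position: [0.5313, 0.0302, 0.2182]
ee_rot: [[-0.21, 0.978, -0.002], [0.978, 0.21, -0.0], [-0.0, -0.002, -1.0]]
ft_force: [0.5, -0.2, -2.1]
opening: 0.377
grasp_force: 30.0
```

Call:
play_rows(
  targets=[
    [[1, 0.1, 0], [0, 0, 0], 15],
    [[1, 0.1, 0], [0, 0, 0], 15],
    [[1, 0.1, 0], [0, 0, 0], 15],
    [[1, 0.1, 0], [0, 0, 0], 15],
    [[1, 0.1, 0], [0, 0, 0], 15],
  ],
)

```text
t: 13.65
position: [0.5171, 0.155, 0.2182]
ee_rot: [[-0.211, 0.978, -0.002], [0.978, 0.211, -0.001], [-0.0, -0.002, -1.0]]
ft_force: [-0.3, 0.4, -2.6]
opening: 0.381
grasp_force: 30.0
```

Call:
play_rows(
  targets=[
    [[1, 0.1, 0], [0, 0, 0], 15],
    [[1, 0.1, 0], [0, 0, 0], 15],
    [[1, 0.1, 0], [0, 0, 0], 15],
    [[1, 0.1, 0], [0, 0, 0], 15],
    [[1, 0, 0], [0, 0, 0], 15],
  ],
)

```text
t: 14.15
position: [0.5007, 0.2791, 0.218]
ee_rot: [[-0.211, 0.978, -0.001], [0.978, 0.211, -0.001], [-0.001, -0.002, -1.0]]
ft_force: [1.0, 0.6, -2.3]
opening: 0.381
grasp_force: 30.0
```

Call:
play_rows(
  targets=[
    [[0.8, 0, 0], [0, 0, 0], 15],
    [[0.5, 0, 0], [0, 0, 0], 15],
    [[0.2, 0, 0], [0, 0, 0], 15],
    [[0, 0, 0], [0, 0, 0], 15],
    [[0, 0, 0], [0, 0, 0], 15],
  ],
)

```text
t: 14.65
position: [0.4942, 0.3134, 0.2195]
ee_rot: [[-0.209, 0.978, 0.0], [0.978, 0.209, -0.0], [-0.0, -0.0, -1.0]]
ft_force: [0.3, 0.1, -2.5]
opening: 0.379
grasp_force: 30.0
```

```bash
python3 -c "
from h import *
go((496,315,136))"
```

```text
t 14.65 pos [494.2 313.4 219.5] yaw(y axis) 12.1 zax [ 0. -0. -1.] open 35.6 gf 30.0 F [ 0.3  0.1 -2.5]
  to [0.496 0.315 0.136] units [0.05 0.08 3.34]
```

Call:
play_rows(
  targets=[
    [[0, 0.08, 0.5], [0, 0, 0], 15],
    [[0, 0, 0.9], [0, 0, 0], 15],
    [[0, 0, 0.9], [0, 0, 0], 15],
    [[0, 0, 0.5], [0, 0, 0], 15],
    [[0, 0, 0.3], [0, 0, 0], 15],
  ],
)

```text
t: 15.15
position: [0.4957, 0.3141, 0.1406]
ee_rot: [[-0.209, 0.978, -0.001], [0.978, 0.209, -0.001], [-0.001, -0.001, -1.0]]
ft_force: [-0.6, -0.3, -2.3]
opening: 0.38
grasp_force: 30.0
```

Call:
play_rows(
  targets=[
    [[0, 0, 0.15], [0, 0, 0], 15],
    [[0, 0, 0.08], [0, 0, 0], 15],
    [[0, 0, 0], [0, 0, 0], 15],
    [[0, 0, 0], [0, 0, 0], 15],
  ],
)

```text
t: 15.55
position: [0.4961, 0.3151, 0.1368]
ee_rot: [[-0.21, 0.978, 0.001], [0.978, 0.21, 0.001], [0.001, 0.001, -1.0]]
ft_force: [0.3, 0.3, -1.7]
opening: 0.379
grasp_force: 30.0
```

```bash
python3 -c "
from h import *
go((496,315,136))"
```

```text
t 15.55 pos [496.1 315.1 136.8] yaw(y axis) 12.1 zax [ 0.001  0.001 -1.   ] open 35.7 gf 30.0 F [ 0.3  0.3 -1.7]
  to [0.496 0.315 0.136] units [-0.   -0.01  0.03]
```

Call:
play_rows(
  targets=[
    [[0, 0, 0.05], [0, 0, 0], 15],
    [[0, 0, 0], [0, 0, 0], 15],
    [[0, 0, 0], [0, 0, 0], 42],
    [[0, 0, 0], [0, 0, 0], 58],
    [[0, 0, 0], [0, 0, 0], 58],
  ],
)

```text
t: 16.05
position: [0.4959, 0.3149, 0.135]
ee_rot: [[-0.21, 0.978, 0.0], [0.978, 0.21, 0.0], [0.0, 0.0, -1.0]]
ft_force: [-0.5, 0.2, -0.0]
opening: 0.58
grasp_force: 0.0
```

Call:
play_rows(
  targets=[
    [[0, 0, 0], [0, 0, 0], 58],
    [[0, 0, -0.5], [0, 0, 0], 58],
    [[0, 0, -1], [0, 0, 0], 58],
    [[0, 0, -1], [0, 0, 0], 58],
    [[0, 0, -1], [0, 0, 0], 58],
  ],
)

```text
t: 16.55
position: [0.496, 0.3147, 0.2244]
ee_rot: [[-0.21, 0.978, 0.0], [0.978, 0.21, 0.0], [0.0, 0.0, -1.0]]
ft_force: [-0.3, 0.1, 0.1]
opening: 0.616
grasp_force: 0.0
```

```bash
python3 -c "
from h import *
go((496,315,240),(661,2,240),(661,2,90))
print(np.round(robot.sense()['joints'],2))
im=robot.read_camera('top');cv2.imwrite('pics/b.png',im[:,:,::-1])"
```

```text
t 16.55 pos [496.  314.7 224.4] yaw(y axis) 12.1 zax [ 0.  0. -1.] open 57.9 gf 0.0 F [-0.3  0.1  0.1]
  to [0.496 0.315 0.24 ] units [ 0.01  0.   -0.63]
  to [0.661 0.002 0.24 ] units [-13.63   3.83   0.  ]
  to [0.661 0.002 0.09 ] units [-0. -0.  6.]
[-1.13  0.29  0.56  1.81 -0.18  1.08 -0.29]
```

View pics/b.png

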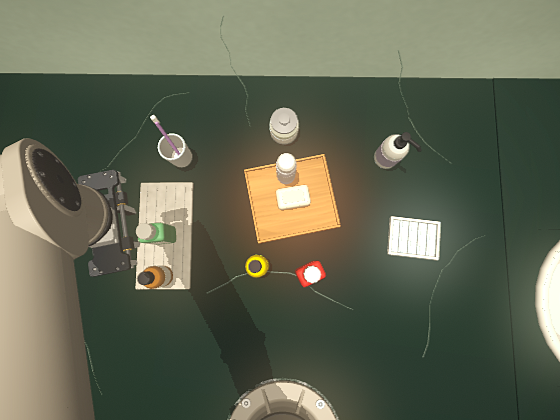

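Both bottles stand on the mat, with the lotion base near (160,280) and the rinse base near (160,238). The can (287,167) and soap (293,197) are still on the tray. Next is the can.

Call:
play_rows(
  targets=[
    [[-0.6, 0.1, -0.6], [0, 0, 0], 90],
    [[-1, 0.27, 0], [0, 0, 0], 90],
    [[-1, 0.27, 0], [0, 0, 0], 90],
    [[-1, 0.27, 0], [0, 0, 0], 90],
    [[-1, 0.27, 0], [0, 0, 0], 90],
  ],
)

```text
t: 17.1
position: [0.5494, 0.2064, 0.2381]
ee_rot: [[-0.209, 0.978, -0.0], [0.978, 0.209, -0.0], [-0.0, -0.0, -1.0]]
ft_force: [0.1, -0.7, -0.2]
opening: 0.953
grasp_force: 0.0
```

Call:
play_rows(
  targets=[
    [[-1, 0.3, 0], [0, 0, 0], 90],
    [[-1, 0.3, 0], [0, 0, 0], 90],
    [[-1, 0.3, 0], [0, 0, 0], 90],
    [[-1, 0.3, 0], [0, 0, 0], 90],
    [[-1, 0.3, 0], [0, 0, 0], 90],
  ],
)

```text
t: 17.6
position: [0.6121, 0.092, 0.2381]
ee_rot: [[-0.209, 0.978, -0.0], [0.978, 0.209, -0.0], [-0.0, -0.0, -1.0]]
ft_force: [0.8, 0.7, 0.2]
opening: 0.956
grasp_force: 0.0
```

Call:
play_rows(
  targets=[
    [[-1, 0.3, 0], [0, 0, 0], 90],
    [[-1, 0.3, 0], [0, 0, 0], 90],
    [[-1, 0.3, 0], [0, 0, 0], 90],
    [[-1, 0.3, 0], [0, 0, 0], 90],
    [[0, 0, 0], [0, 0, 0], 90],
  ],
)

```text
t: 18.1
position: [0.6626, -0.0024, 0.2381]
ee_rot: [[-0.205, 0.979, 0.0], [0.979, 0.205, -0.002], [-0.002, -0.0, -1.0]]
ft_force: [-0.7, -0.7, 0.5]
opening: 0.955
grasp_force: 0.0
```

```bash
python3 -c "
from h import *
go((660,1.5,240))
print(np.round(robot.sense()['joints'],2))"
```

```text
t 18.1 pos [662.6  -2.4 238.1] yaw(y axis) 11.8 zax [ 0.    -0.002 -1.   ] open 89.7 gf 0.0 F [-0.7 -0.7  0.5]
  to [0.66   0.0015 0.24  ] units [ 0.17 -0.07 -0.08]
[-0.57  0.44  0.66  1.63 -0.28  1.17  0.36]
```

Call:
play_rows(
  targets=[
    [[0.17, -0.07, 0], [0, 0, 0], 90],
    [[0, 0, 0], [0, 0, -0.94], 90],
    [[0, 0, 0], [0, 0, -0.94], 90],
    [[0, 0, 0], [0, 0, -0.94], 90],
    [[0, 0, 0], [0, 0, -0.94], 90],
  ],
)

```text
t: 18.6
position: [0.6589, 0.008, 0.2378]
ee_rot: [[-0.677, 0.736, -0.0], [0.736, 0.677, 0.0], [0.0, -0.0, -1.0]]
ft_force: [0.4, -1.3, 0.1]
opening: 0.958
grasp_force: 0.0
```

Call:
play_rows(
  targets=[
    [[0, 0, 0], [0, 0, -0.94], 90],
    [[0, 0, 0], [0, 0, -0.94], 90],
    [[0, 0, 0], [0, 0, -0.94], 90],
    [[0, 0, 0], [0, 0, -0.94], 90],
    [[0, 0, 0], [0, 0, -0.94], 90],
  ],
)

```text
t: 19.1
position: [0.6588, 0.0079, 0.2378]
ee_rot: [[-0.985, 0.17, -0.0], [0.17, 0.985, 0.0], [0.0, 0.0, -1.0]]
ft_force: [0.3, 0.4, 0.7]
opening: 0.954
grasp_force: 0.0
```

Call:
play_rows(
  targets=[
    [[0, 0, 0], [0, 0, -0.94], 90],
    [[0, 0, 0], [0, 0, -0.94], 90],
    [[0, 0, 0], [0, 0, -0.94], 90],
    [[0, 0, 0], [0, 0, 0], 90],
  ],
)

```text
t: 19.5
position: [0.659, 0.0076, 0.2379]
ee_rot: [[-0.976, -0.218, -0.0], [-0.218, 0.976, 0.0], [0.0, 0.0, -1.0]]
ft_force: [0.2, -0.2, -0.1]
opening: 0.954
grasp_force: 0.0
```

```bash
python3 -c "
from h import *
go((660,1.5,90))
print(np.round(robot.sense()['joints'],2))"
```

```text
t 19.5 pos [659.    7.6 237.9] yaw(y axis) 102.6 zax [-0.  0. -1.] open 89.7 gf 0.0 F [ 0.2 -0.2 -0.1]
  to [0.66   0.0015 0.09  ] units [ 0.01 -0.25  5.91]
[-0.34  0.38  0.31  1.62 -0.13  1.16  1.79]
```

Call:
play_rows(
  targets=[
    [[0, -0.25, 0], [0, 0, 0], 90],
    [[0, 0, 0.8], [0, 0, 0], 90],
    [[0, 0, 1], [0, 0, 0], 90],
    [[0, 0, 0], [0, 0, 0], 90],
    [[0, 0, 0], [0, 0, 0], 90],
  ],
)

```text
t: 20.0
position: [0.6608, 0.0005, 0.1928]
ee_rot: [[-0.977, -0.212, -0.001], [-0.212, 0.977, -0.0], [0.001, -0.0, -1.0]]
ft_force: [0.4, -0.2, 0.3]
opening: 0.963
grasp_force: 0.0
```

```bash
python3 -c "
from h import *
go((660,1.5,90))"
```

```text
t 20.0 pos [6.608e+02 5.000e-01 1.928e+02] yaw(y axis) 102.3 zax [-0.001 -0.    -1.   ] open 90.5 gf 0.0 F [ 0.4 -0.2  0.3]
  to [0.66   0.0015 0.09  ] units [0.02 0.05 4.11]
```

Call:
play_rows(
  targets=[
    [[0, 0.05, 0.8], [0, 0, 0], 90],
    [[0, 0, 1], [0, 0, 0], 90],
    [[0, 0, 1], [0, 0, 0], 90],
    [[0, 0, 0.8], [0, 0, 0], 90],
    [[0, 0, 0.5], [0, 0, 0], 90],
  ],
)

```text
t: 20.5
position: [0.6609, 0.0018, 0.0899]
ee_rot: [[-0.977, -0.213, 0.0], [-0.213, 0.977, -0.0], [-0.0, -0.0, -1.0]]
ft_force: [0.2, 0.1, -0.5]
opening: 0.955
grasp_force: 0.0
```

Call:
play_rows(
  targets=[
    [[0, 0, 0], [0, 0, 0], 72],
    [[0, 0, 0], [0, 0, 0], 60],
    [[0, 0, 0], [0, 0, 0], 54],
    [[0, 0, 0], [0, 0, 0], 48],
    [[0, 0, 0], [0, 0, 0], 30],
  ],
)

```text
t: 21.0
position: [0.661, 0.0018, 0.0907]
ee_rot: [[-0.977, -0.214, 0.001], [-0.214, 0.977, 0.0], [-0.001, -0.0, -1.0]]
ft_force: [0.1, -1.2, 0.2]
opening: 0.569
grasp_force: 1.2
```

Call:
play_rows(
  targets=[
    [[0, 0, 0], [0, 0, 0], 30],
    [[0, 0, 0], [0, 0, 0], 30],
    [[0, 0, 0], [0, 0, 0], 30],
  ],
)

```text
t: 21.3
position: [0.661, 0.0018, 0.0904]
ee_rot: [[-0.977, -0.214, 0.001], [-0.214, 0.977, 0.0], [-0.001, -0.0, -1.0]]
ft_force: [-1.3, 0.2, 6.0]
opening: 0.525
grasp_force: 29.9
```

```bash
python3 -c "
from h import *
go((660,1.5,220),(592,312,220))"
```

```text
t 21.3 pos [661.    1.8  90.4] yaw(y axis) 102.4 zax [ 0.001  0.    -1.   ] open 49.3 gf 29.9 F [-1.3  0.2  6. ]
  to [0.66   0.0015 0.22  ] units [ 0.04 -0.   -5.18]
  to [0.592 0.312 0.22 ] units [-0.   12.71 -0.  ]
```

Call:
play_rows(
  targets=[
    [[0, 0, -0.3], [0, 0, 0], 30],
    [[0, 0, -0.7], [0, 0, 0], 30],
    [[0, 0, -1], [0, 0, 0], 30],
    [[0, 0, -1], [0, 0, 0], 30],
    [[0, 0, -1], [0, 0, 0], 30],
  ],
)

```text
t: 21.8
position: [0.6602, 0.0017, 0.191]
ee_rot: [[-0.977, -0.214, -0.001], [-0.214, 0.977, -0.0], [0.001, 0.0, -1.0]]
ft_force: [0.4, -0.5, -3.0]
opening: 0.529
grasp_force: 29.9
```

Call:
play_rows(
  targets=[
    [[0, 0.3, -0.5], [0, 0, 0], 30],
    [[0, 0.7, 0], [0, 0, 0], 30],
    [[0, 1, 0], [0, 0, 0], 30],
    [[0, 1, 0], [0, 0, 0], 30],
    [[0, 1, 0], [0, 0, 0], 30],
  ],
)

```text
t: 22.3
position: [0.6376, 0.102, 0.2008]
ee_rot: [[-0.977, -0.215, -0.002], [-0.215, 0.977, -0.0], [0.002, 0.0, -1.0]]
ft_force: [-0.9, -0.4, -1.8]
opening: 0.525
grasp_force: 29.9
```

Call:
play_rows(
  targets=[
    [[0, 1, 0], [0, 0, 0], 30],
    [[0, 1, 0], [0, 0, 0], 30],
    [[0, 1, 0], [0, 0, 0], 30],
    [[0, 1, 0], [0, 0, 0], 30],
    [[0, 1, 0], [0, 0, 0], 30],
  ],
)

```text
t: 22.8
position: [0.6105, 0.2241, 0.2007]
ee_rot: [[-0.976, -0.216, -0.002], [-0.216, 0.976, -0.001], [0.002, -0.0, -1.0]]
ft_force: [0.2, 0.8, -2.4]
opening: 0.52
grasp_force: 29.9
```

Call:
play_rows(
  targets=[
    [[0, 1, 0], [0, 0, 0], 30],
    [[0, 1, 0], [0, 0, 0], 30],
    [[0, 0.9, 0], [0, 0, 0], 30],
    [[0, 0.6, 0], [0, 0, 0], 30],
    [[0, 0.2, 0], [0, 0, 0], 30],
  ],
)

```text
t: 23.3
position: [0.5909, 0.3144, 0.2012]
ee_rot: [[-0.976, -0.217, -0.002], [-0.217, 0.976, -0.0], [0.002, 0.0, -1.0]]
ft_force: [-0.6, -0.8, -2.2]
opening: 0.525
grasp_force: 29.9
```

Call:
play_rows(
  targets=[
    [[0, 0, 0], [0, 0, 0], 30],
    [[0, 0, 0], [0, 0, 0], 30],
  ],
)

```text
t: 23.5
position: [0.5928, 0.3107, 0.2022]
ee_rot: [[-0.977, -0.213, -0.0], [-0.213, 0.977, -0.001], [0.0, -0.001, -1.0]]
ft_force: [0.3, -0.4, -2.0]
opening: 0.526
grasp_force: 29.9
```

```bash
python3 -c "
from h import *
go((592,312,93.5))"
```

```text
t 23.5 pos [592.8 310.7 202.2] yaw(y axis) 102.3 zax [-0.    -0.001 -1.   ] open 49.5 gf 29.9 F [ 0.3 -0.4 -2. ]
  to [0.592  0.312  0.0935] units [0.02 0.06 4.35]
```

Call:
play_rows(
  targets=[
    [[0, 0, 0.5], [0, 0, 0], 30],
    [[0, 0, 0.9], [0, 0, 0], 30],
    [[0, 0, 1], [0, 0, 0], 30],
    [[0, 0, 0.9], [0, 0, 0], 30],
    [[0, 0, 0.5], [0, 0, 0], 30],
  ],
)

```text
t: 24.0
position: [0.5919, 0.3104, 0.1048]
ee_rot: [[-0.977, -0.213, -0.002], [-0.213, 0.977, -0.002], [0.002, -0.001, -1.0]]
ft_force: [0.6, -0.8, -0.8]
opening: 0.523
grasp_force: 29.9
```

Call:
play_rows(
  targets=[
    [[0, 0, 0.25], [0, 0, 0], 30],
    [[0, 0, 0.15], [0, 0, 0], 30],
    [[0, 0, 0.1], [0, 0, 0], 30],
    [[0, 0, 0], [0, 0, 0], 30],
    [[0, 0, 0], [0, 0, 0], 30],
  ],
)

```text
t: 24.5
position: [0.5929, 0.3121, 0.0956]
ee_rot: [[-0.977, -0.214, 0.001], [-0.214, 0.977, 0.001], [-0.001, 0.0, -1.0]]
ft_force: [0.0, -0.4, -2.7]
opening: 0.523
grasp_force: 29.9
```

```bash
python3 -c "
from h import *
go((592,312,93))"
```

```text
t 24.5 pos [592.9 312.1  95.6] yaw(y axis) 102.4 zax [ 0.001  0.001 -1.   ] open 49.1 gf 29.9 F [ 0.  -0.4 -2.7]
  to [0.592 0.312 0.093] units [0.04 0.   0.11]
```

Call:
play_rows(
  targets=[
    [[0, 0, 0.1], [0, 0, 0], 30],
    [[0, 0, 0], [0, 0, 0], 30],
    [[0, 0, 0], [0, 0, 0], 56],
    [[0, 0, 0], [0, 0, 0], 90],
    [[0, 0, 0], [0, 0, 0], 90],
  ],
)

```text
t: 25.0
position: [0.5926, 0.312, 0.0925]
ee_rot: [[-0.977, -0.214, 0.0], [-0.214, 0.977, 0.0], [-0.0, 0.0, -1.0]]
ft_force: [-0.6, -1.0, -0.1]
opening: 0.729
grasp_force: 0.0
```

Call:
play_rows(
  targets=[
    [[0, 0, 0], [0, 0, 0], 90],
    [[0, 0, -0.7], [0, 0, 0], 90],
    [[0, 0, -1], [0, 0, 0], 90],
    [[0, 0, -1], [0, 0, 0], 90],
    [[0, 0, -1], [0, 0, 0], 90],
  ],
)

```text
t: 25.5
position: [0.5925, 0.3118, 0.1859]
ee_rot: [[-0.977, -0.214, -0.0], [-0.214, 0.977, -0.0], [0.0, -0.0, -1.0]]
ft_force: [0.0, -0.8, 0.2]
opening: 0.961
grasp_force: 0.0
```

Call:
play_rows(
  targets=[
    [[0, 0, -1], [0, 0, 0], 90],
    [[0, 0, 0], [0, 0, 0.94], 90],
    [[0, 0, 0], [0, 0, 0.94], 90],
    [[0, 0, 0], [0, 0, 0.94], 90],
    [[0, 0, 0], [0, 0, 0.94], 90],
  ],
)

```text
t: 26.0
position: [0.5925, 0.3119, 0.21]
ee_rot: [[-0.951, 0.309, -0.0], [0.309, 0.951, 0.0], [0.0, 0.0, -1.0]]
ft_force: [0.3, 0.6, 0.8]
opening: 0.956
grasp_force: 0.0
```

Call:
play_rows(
  targets=[
    [[0, 0, 0], [0, 0, 0.94], 90],
    [[0, 0, 0], [0, 0, 0.94], 90],
    [[0, 0, 0], [0, 0, 0.94], 90],
    [[0, 0, 0], [0, 0, 0.94], 90],
    [[0, 0, 0], [0, 0, 0.94], 90],
  ],
)

```text
t: 26.5
position: [0.5925, 0.3119, 0.2099]
ee_rot: [[-0.565, 0.825, -0.0], [0.825, 0.565, -0.0], [0.0, -0.0, -1.0]]
ft_force: [1.3, 0.4, 0.5]
opening: 0.957
grasp_force: 0.0
```

Call:
play_rows(
  targets=[
    [[0, 0, 0], [0, 0, 0.94], 90],
    [[0, 0, 0], [0, 0, 0.94], 90],
    [[0, 0, 0], [0, 0, 0.94], 90],
    [[0, 0, 0], [0, 0, 0], 90],
  ],
)

```text
t: 26.9
position: [0.5924, 0.3121, 0.2098]
ee_rot: [[-0.208, 0.978, -0.0], [0.978, 0.208, -0.0], [-0.0, -0.0, -1.0]]
ft_force: [0.4, 1.2, 0.1]
opening: 0.956
grasp_force: 0.0
```

```bash
python3 - <<'E'
from h import *
im=robot.read_camera('top');cv2.imwrite('pics/c.png',im[:,:,::-1])
hsv=cv2.cvtColor(im,cv2.COLOR_RGB2HSV);S=hsv[:,:,1];V=hsv[:,:,2]
m=np.zeros(S.shape,bool);m[175:220,265:320]=((S<100)&(V>150))[175:220,265:320]
c=biggest(m);print(rect("top",c,.03),rect("top",c,.038),rect("top",c,.006))
go((597,-18,238))
E
```

```text
(array([598.5, -19. ]), array([54.9, 85.1]), 10.3) (array([597.2, -18.8]), array([54.5, 84.4]), 10.3) (array([602.4, -19.5]), array([56.2, 87.1]), 10.3)
t 26.95 pos [592.5 312.1 209.8] yaw(y axis) 12.3 zax [-0. -0. -1.] open 89.7 gf 0.0 F [-0.4  0.9 -0.6]
  to [ 0.597 -0.018  0.238] units [-12.94  -2.64  -1.12]
```

View pics/c.png

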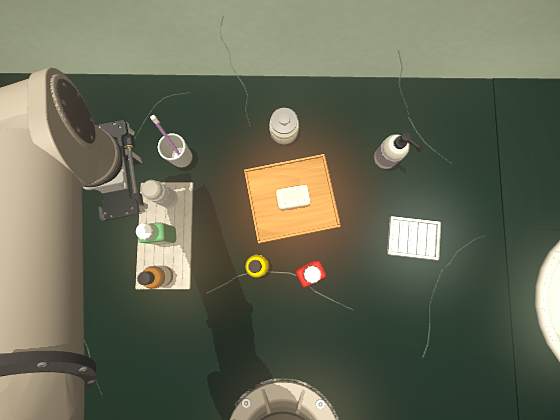

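All three bottles stand on the mat (can 155,190; rinse 155,233; lotion 155,278). The soap is clear at (293,197), yaw about 10°, and its measured 55×85 mm matches the given size.

Call:
play_rows(
  targets=[
    [[-0.6, -0.2, 0], [0, 0, 0], 90],
    [[-1, -0.2, 0], [0, 0, 0], 90],
    [[-1, -0.2, 0], [0, 0, 0], 90],
    [[-1, -0.2, 0], [0, 0, 0], 90],
    [[-1, -0.2, 0], [0, 0, 0], 90],
  ],
)

```text
t: 27.45
position: [0.5921, 0.1919, 0.2101]
ee_rot: [[-0.213, 0.977, 0.0], [0.977, 0.213, 0.0], [0.0, 0.0, -1.0]]
ft_force: [0.4, -0.1, 0.0]
opening: 0.957
grasp_force: 0.0
```

Call:
play_rows(
  targets=[
    [[-1, -0.2, 0], [0, 0, 0], 90],
    [[-1, -0.2, 0], [0, 0, 0], 90],
    [[-1, -0.2, 0], [0, 0, 0], 90],
    [[-1, -0.2, 0], [0, 0, 0], 90],
    [[-1, -0.2, 0], [0, 0, 0], 90],
  ],
)

```text
t: 27.95
position: [0.5937, 0.0645, 0.2101]
ee_rot: [[-0.213, 0.977, 0.0], [0.977, 0.213, 0.0], [0.0, 0.0, -1.0]]
ft_force: [0.6, -0.1, 0.6]
opening: 0.958
grasp_force: 0.0
```

Call:
play_rows(
  targets=[
    [[-1, -0.2, 0], [0, 0, 0], 90],
    [[-1, -0.2, 0], [0, 0, 0], 90],
    [[-1, -0.2, 0], [0, 0, 0], 90],
    [[-0.4, 0, 0], [0, 0, 0.25], 90],
    [[0, 0, 0], [0, 0, 0], 90],
  ],
)

```text
t: 28.45
position: [0.5972, -0.0214, 0.2102]
ee_rot: [[-0.173, 0.985, 0.0], [0.985, 0.173, -0.0], [-0.0, 0.0, -1.0]]
ft_force: [0.8, 0.6, 0.0]
opening: 0.957
grasp_force: 0.0
```

Call:
play_rows(
  targets=[
    [[0, 0, 1], [0, 0, 0], 90],
    [[0, 0, 1], [0, 0, 0], 90],
    [[0, 0, 1], [0, 0, 0], 90],
    [[0, 0, 0], [0, 0, 0], 90],
    [[0, 0, 0], [0, 0, 0], 90],
  ],
)

```text
t: 28.95
position: [0.5973, -0.0188, 0.1353]
ee_rot: [[-0.177, 0.984, -0.001], [0.984, 0.177, -0.0], [-0.0, -0.001, -1.0]]
ft_force: [0.2, -0.0, 0.1]
opening: 0.954
grasp_force: 0.0
```

```bash
python3 -c "
from h import *
go((598,-19,13))"
```

```text
t 28.95 pos [597.3 -18.8 135.3] yaw(y axis) 10.2 zax [-0.001 -0.    -1.   ] open 89.6 gf 0.0 F [ 0.2 -0.   0.1]
  to [ 0.598 -0.019  0.013] units [-0.01  0.03  4.89]
```

Call:
play_rows(
  targets=[
    [[0, 0.03, 1], [0, 0, 0], 90],
    [[0, 0, 1], [0, 0, 0], 90],
    [[0, 0, 1], [0, 0, 0], 90],
    [[0, 0, 0.9], [0, 0, 0], 90],
    [[0, 0, 0.5], [0, 0, 0], 90],
  ],
)

```text
t: 29.45
position: [0.5985, -0.0187, 0.0249]
ee_rot: [[-0.177, 0.984, 0.0], [0.984, 0.177, 0.0], [0.0, 0.0, -1.0]]
ft_force: [0.5, 0.6, -0.4]
opening: 0.953
grasp_force: 0.0
```

Call:
play_rows(
  targets=[
    [[0, 0, 0.3], [0, 0, 0], 90],
    [[0, 0, 0.15], [0, 0, 0], 90],
    [[0, 0, 0], [0, 0, 0], 75],
    [[0, 0, 0], [0, 0, 0], 62],
    [[0, 0, 0], [0, 0, 0], 54],
  ],
)

```text
t: 29.95
position: [0.5985, -0.0193, 0.0144]
ee_rot: [[-0.176, 0.984, 0.001], [0.984, 0.176, 0.0], [0.0, 0.001, -1.0]]
ft_force: [0.9, 0.2, -0.2]
opening: 0.737
grasp_force: 0.0
```

Call:
play_rows(
  targets=[
    [[0, 0, 0], [0, 0, 0], 45],
    [[0, 0, 0], [0, 0, 0], 40],
    [[0, 0, 0], [0, 0, 0], 40],
    [[0, 0, 0], [0, 0, 0], 40],
  ],
)

```text
t: 30.35
position: [0.5983, -0.0193, 0.014]
ee_rot: [[-0.176, 0.984, 0.0], [0.984, 0.176, 0.0], [0.0, 0.0, -1.0]]
ft_force: [-0.3, 1.2, 5.7]
opening: 0.585
grasp_force: 30.0
```

```bash
python3 -c "
from h import *
go((598,-19,110))"
```

```text
t 30.35 pos [598.3 -19.3  14. ] yaw(y axis) 10.1 zax [ 0.  0. -1.] open 55.0 gf 30.0 F [-0.3  1.2  5.7]
  to [ 0.598 -0.019  0.11 ] units [ 0.01 -0.01 -3.84]
```

Call:
play_rows(
  targets=[
    [[0, 0, -0.3], [0, 0, 0], 40],
    [[0, 0, -0.8], [0, 0, 0], 40],
    [[0, 0, -1], [0, 0, 0], 40],
    [[0, 0, -1], [0, 0, 0], 40],
    [[0, 0, -0.9], [0, 0, 0], 40],
  ],
)

```text
t: 30.85
position: [0.598, -0.0195, 0.1152]
ee_rot: [[-0.176, 0.984, 0.0], [0.984, 0.176, -0.0], [-0.0, 0.0, -1.0]]
ft_force: [-0.1, 0.2, -1.4]
opening: 0.582
grasp_force: 30.0
```

Call:
play_rows(
  targets=[
    [[0, 0, 0], [0, 0, 0.5], 40],
    [[0, 0, 0], [0, 0, 0.5], 40],
    [[0, 0, 0], [0, 0, 0.5], 40],
    [[0, 0, 0], [0, 0, 0.5], 40],
    [[0, 0, 0], [0, 0, 0], 40],
  ],
)

```text
t: 31.35
position: [0.598, -0.0194, 0.114]
ee_rot: [[0.104, 0.995, -0.0], [0.995, -0.104, -0.0], [-0.0, -0.0, -1.0]]
ft_force: [-0.2, 0.5, -0.4]
opening: 0.583
grasp_force: 30.0
```

```bash
python3 - <<'E'
from h import *
for n,(x0,y0,x1,y1) in (("top",(375,205,455,270)),("scene",(115,155,192,208))):
    im=robot.read_camera(n);g=im.max(2);
    for th in (100,130,160):
        m=np.zeros(g.shape,bool);m[y0:y1,x0:x1]=(g>th)[y0:y1,x0:x1]
        c=cv2.convexHull(biggest(m));print(n,th,rect(n,c,.018),rect(n,c,.0))
        q=cv2.approxPolyDP(c,6,True).reshape(-1,2);print(q.tolist(),np.round(cast(n,q,.018)[:,:2]*1000).tolist())
    cv2.imwrite(f"pics/d_{n}.png",cv2.resize(im[y0-5:y1+5,x0-5:x1+5,::-1],None,fx=4,fy=4))
a=cv2.imread("pics/d_top.png");b=cv2.imread("pics/d_scene.png");h=max(a.shape[0],b.shape[0])
f=lambda i:cv2.copyMakeBorder(i,0,h-i.shape[0],0,0,0);cv2.imwrite("pics/d.png",np.hstack([f(a),f(b)]))
go((497,-333,110),(497,-333,22))
E
```

```text
top 100 (array([ 500. , -334.9]), array([165.1, 207.3]), 0.7) (array([ 501.2, -340.9]), array([168., 211.]), 0.7)
[[444, 211], [454, 227], [446, 267], [389, 269], [379, 259], [375, 223], [387, 207]] [[568.0, -414.0], [526.0, -438.0], [424.0, -412.0], [417.0, -266.0], [442.0, -242.0], [534.0, -233.0], [576.0, -266.0]]
top 130 (array([ 497.4, -332.7]), array([134.6, 101.4]), 84.2) (array([ 498.5, -338.7]), array([136.9, 103.2]), 84.2)
[[389, 218], [439, 221], [438, 259], [388, 254]] [[548.0, -270.0], [541.0, -400.0], [443.0, -393.0], [455.0, -265.0]]
top 160 (array([ 497.8, -333.1]), array([133.9,  99.9]), 84.2) (array([ 499. , -339.1]), array([136.2, 101.7]), 84.2)
[[391, 216], [440, 222], [438, 259], [389, 254]] [[553.0, -276.0], [539.0, -403.0], [443.0, -393.0], [455.0, -268.0]]
scene 100 (array([ 502. , -334.6]), array([140.5, 117.3]), 84.2) (array([ 485.7, -343. ]), array([143.9, 120.1]), 84.2)
[[120, 190], [135, 163], [184, 168], [173, 201]] [[534.0, -408.0], [441.0, -396.0], [454.0, -266.0], [564.0, -271.0]]
scene 130 (array([ 501.8, -334.8]), array([138.1, 115. ]), 84.3) (array([ 485.5, -343.2]), array([141.4, 117.7]), 84.3)
[[134, 164], [182, 167], [173, 200], [124, 196]] [[444.0, -398.0], [451.0, -272.0], [561.0, -272.0], [553.0, -393.0]]
scene 160 (array([ 501.3, -335. ]), array([136.9, 111.7]), 84.0) (array([ 484.9, -343.5]), array([140.2, 114.4]), 84.0)
[[134, 164], [183, 168], [173, 199], [123, 195]] [[444.0, -398.0], [454.0, -268.0], [558.0, -272.0], [550.0, -396.0]]
t 31.45 pos [598.1 -19.3 113.9] yaw(y axis) -5.7 zax [ 0. -0. -1.] open 54.8 gf 30.0 F [-0.2 -0.1 -0.9]
  to [ 0.497 -0.333  0.11 ] units [-12.89  -2.77   0.16]
  to [ 0.497 -0.333  0.022] units [ 0.   -0.    3.52]
```

View pics/d.png

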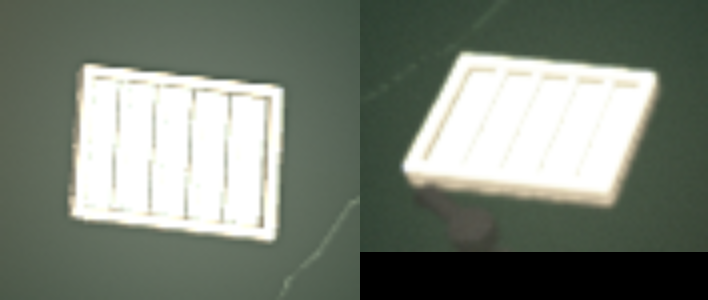

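The dish shows cleanly in both views: ribs run across, and one rim side wall shows on the left in the top view. Its centre is about (497,−335) mm and its x axis is −5.8°.

Call:
play_rows(
  targets=[
    [[-0.3, 0, 0], [0, 0, 0], 40],
    [[-0.7, -0.2, 0], [0, 0, 0], 40],
    [[-1, -0.2, 0], [0, 0, 0], 40],
    [[-1, -0.2, 0], [0, 0, 0], 40],
    [[-1, -0.2, 0], [0, 0, 0], 40],
  ],
)

```text
t: 31.95
position: [0.5667, -0.1193, 0.1139]
ee_rot: [[0.103, 0.995, -0.0], [0.995, -0.103, -0.0], [-0.0, -0.0, -1.0]]
ft_force: [-0.2, -0.3, -0.3]
opening: 0.584
grasp_force: 30.0
```

Call:
play_rows(
  targets=[
    [[-1, -0.2, 0], [0, 0, 0], 40],
    [[-1, -0.2, 0], [0, 0, 0], 40],
    [[-1, -0.2, 0], [0, 0, 0], 40],
    [[-1, -0.2, 0], [0, 0, 0], 40],
    [[-1, -0.2, 0], [0, 0, 0], 40],
  ],
)

```text
t: 32.45
position: [0.5287, -0.2411, 0.1139]
ee_rot: [[0.103, 0.995, -0.0], [0.995, -0.103, -0.0], [-0.0, -0.0, -1.0]]
ft_force: [0.5, 0.6, -0.5]
opening: 0.58
grasp_force: 30.0
```

Call:
play_rows(
  targets=[
    [[-1, -0.2, 0], [0, 0, 0], 40],
    [[-1, -0.2, 0], [0, 0, 0], 40],
    [[-1, -0.2, 0], [0, 0, 0], 40],
    [[-0.7, -0.2, 0], [0, 0, 0], 40],
    [[-0.3, -0.1, 0], [0, 0, 0], 40],
  ],
)

```text
t: 32.95
position: [0.4954, -0.3388, 0.114]
ee_rot: [[0.105, 0.994, -0.0], [0.994, -0.105, -0.001], [-0.001, -0.0, -1.0]]
ft_force: [-0.6, -0.3, -1.1]
opening: 0.582
grasp_force: 30.0
```

Call:
play_rows(
  targets=[
    [[0, 0, 0], [0, 0, 0], 40],
    [[0, 0, 0.5], [0, 0, 0], 40],
    [[0, 0, 0.7], [0, 0, 0], 40],
    [[0, 0, 0], [0, 0, 0], 40],
    [[0, 0, 0], [0, 0, 0], 40],
  ],
)

```text
t: 33.45
position: [0.4977, -0.335, 0.0833]
ee_rot: [[0.101, 0.995, -0.001], [0.995, -0.101, 0.0], [0.0, -0.001, -1.0]]
ft_force: [0.1, -0.7, -0.8]
opening: 0.583
grasp_force: 30.0
```

```bash
python3 -c "
from h import *
go((497,-335,22))"
```

```text
t 33.45 pos [ 497.7 -335.    83.3] yaw(y axis) -5.8 zax [-0.001  0.    -1.   ] open 54.8 gf 30.0 F [ 0.1 -0.7 -0.8]
  to [ 0.497 -0.335  0.022] units [-0.01 -0.03  2.45]
```

Call:
play_rows(
  targets=[
    [[0, 0, 0.7], [0, 0, 0], 40],
    [[0, 0, 0.7], [0, 0, 0], 40],
    [[0, 0, 0.5], [0, 0, 0], 40],
    [[0, 0, 0.25], [0, 0, 0], 40],
    [[0, 0, 0.1], [0, 0, 0], 40],
  ],
)

```text
t: 33.95
position: [0.4977, -0.3357, 0.0273]
ee_rot: [[0.102, 0.995, -0.0], [0.995, -0.102, 0.0], [-0.0, -0.0, -1.0]]
ft_force: [-0.7, -0.1, -1.0]
opening: 0.581
grasp_force: 30.0
```

Call:
play_rows(
  targets=[
    [[0, 0, 0.08], [0, 0, 0], 40],
    [[0, 0, 0.04], [0, 0, 0], 40],
    [[0, 0, 0.04], [0, 0, 0], 40],
    [[0, 0, 0], [0, 0, 0], 40],
    [[0, 0, 0], [0, 0, 0], 40],
  ],
)

```text
t: 34.45
position: [0.4978, -0.3358, 0.0237]
ee_rot: [[0.102, 0.995, 0.0], [0.995, -0.102, -0.0], [-0.0, 0.0, -1.0]]
ft_force: [-0.7, 0.3, -1.4]
opening: 0.581
grasp_force: 30.0
```

```bash
python3 -c "
from h import *
go((497,-335,22))"
```

```text
t 34.45 pos [ 497.8 -335.8   23.7] yaw(y axis) -5.9 zax [ 0. -0. -1.] open 54.6 gf 30.0 F [-0.7  0.3 -1.4]
  to [ 0.497 -0.335  0.022] units [ 0.03 -0.04  0.07]
```

Call:
play_rows(
  targets=[
    [[0, 0, 0.05], [0, 0, 0], 40],
    [[0, 0, 0.02], [0, 0, 0], 40],
    [[0, 0, 0], [0, 0, 0], 40],
  ],
)

```text
t: 34.75
position: [0.4978, -0.3358, 0.022]
ee_rot: [[0.102, 0.995, 0.0], [0.995, -0.102, 0.0], [0.0, 0.0, -1.0]]
ft_force: [-1.2, 2.4, 6.5]
opening: 0.584
grasp_force: 30.0
```

Call:
play_rows(
  targets=[
    [[0, 0, 0], [0, 0, 0], 58],
    [[0, 0, 0], [0, 0, 0], 64],
    [[0, 0, 0], [0, 0, 0], 70],
    [[0, 0, 0], [0, 0, 0], 70],
    [[0, 0, -0.3], [0, 0, 0], 70],
  ],
)

```text
t: 35.25
position: [0.4972, -0.3355, 0.0288]
ee_rot: [[0.102, 0.995, -0.001], [0.995, -0.102, 0.0], [0.0, -0.001, -1.0]]
ft_force: [0.8, 0.3, -0.0]
opening: 0.746
grasp_force: 0.0
```

Call:
play_rows(
  targets=[
    [[0, 0, -1], [0, 0, 0], 70],
    [[0, 0, -1], [0, 0, 0], 70],
    [[0, 0, -1], [0, 0, 0], 70],
    [[0, 0, -1], [0, 0, 0], 70],
    [[0, 0, -1], [0, 0, 0], 70],
  ],
)

```text
t: 35.75
position: [0.4975, -0.3359, 0.1558]
ee_rot: [[0.103, 0.995, 0.0], [0.995, -0.103, -0.0], [-0.0, 0.0, -1.0]]
ft_force: [0.1, -0.4, 0.0]
opening: 0.747
grasp_force: 0.0
```

Call:
play_rows(
  targets=[
    [[0, 0, -1], [0, 0, 0], 90],
    [[0, 0, -1], [0, 0, 0], 90],
    [[0, 0, -1], [0, 0, 0], 90],
    [[0, 0, 0], [0, 0, 0], 90],
  ],
)

```text
t: 36.15
position: [0.4986, -0.3369, 0.2328]
ee_rot: [[0.103, 0.995, 0.004], [0.995, -0.103, -0.002], [-0.001, 0.004, -1.0]]
ft_force: [0.7, -0.5, -0.0]
opening: 0.958
grasp_force: 0.0
```

```bash
python3 -c "
from h import *
go((592.6,312,225))
im=robot.read_camera('scene');cv2.imwrite('pics/e.png',im[:,:,::-1])"
```

```text
t 36.15 pos [ 498.6 -336.9  232.8] yaw(y axis) -5.9 zax [ 0.004 -0.002 -1.   ] open 90.0 gf 0.0 F [ 0.7 -0.5 -0. ]
  to [0.5926 0.312  0.225 ] units [26.2   1.07  0.29]
```

View pics/e.png

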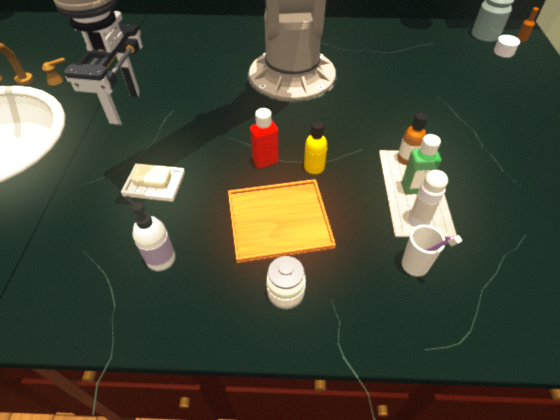

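The soap lies flat in the dish at (150,177), and the three bottles stand on the mat. Next, bring the can back.

Call:
play_rows(
  targets=[
    [[1, 0, 0], [0, 0, 0], 90],
    [[1, 0, 0], [0, 0, 0], 90],
    [[1, 0, 0], [0, 0, 0], 90],
    [[1, 0, 0], [0, 0, 0], 90],
    [[1, 0.2, 0], [0, 0, 0], 90],
  ],
)

```text
t: 36.7
position: [0.5146, -0.2109, 0.2286]
ee_rot: [[0.103, 0.995, -0.001], [0.995, -0.103, 0.0], [0.0, -0.001, -1.0]]
ft_force: [0.3, -0.2, 0.3]
opening: 0.959
grasp_force: 0.0
```

Call:
play_rows(
  targets=[
    [[1, 0, 0], [0, 0, 0], 90],
    [[1, 0, 0], [0, 0, 0], 90],
    [[1, 0, 0], [0, 0, 0], 90],
    [[1, 0, 0], [0, 0, 0], 90],
    [[1, 0.2, 0], [0, 0, 0], 90],
  ],
)

```text
t: 37.2
position: [0.5324, -0.0871, 0.2286]
ee_rot: [[0.102, 0.995, -0.001], [0.995, -0.102, 0.0], [0.0, -0.001, -1.0]]
ft_force: [0.3, 0.2, -0.2]
opening: 0.955
grasp_force: 0.0
```

Call:
play_rows(
  targets=[
    [[1, 0, 0], [0, 0, 0], 90],
    [[1, 0, 0], [0, 0, 0], 90],
    [[1, 0, 0], [0, 0, 0], 90],
    [[1, 0, 0], [0, 0, 0], 90],
    [[1, 0.2, 0], [0, 0, 0], 90],
  ],
)

```text
t: 37.7
position: [0.5502, 0.0367, 0.2286]
ee_rot: [[0.102, 0.995, -0.001], [0.995, -0.102, 0.0], [-0.0, -0.001, -1.0]]
ft_force: [0.7, -0.6, 0.2]
opening: 0.958
grasp_force: 0.0
```

Call:
play_rows(
  targets=[
    [[1, 0, 0], [0, 0, 0], 90],
    [[1, 0, 0], [0, 0, 0], 90],
    [[1, 0, 0], [0, 0, 0], 90],
    [[1, 0, 0], [0, 0, 0], 90],
    [[1, 0.2, 0], [0, 0, 0], 90],
  ],
)

```text
t: 38.2
position: [0.5682, 0.1607, 0.2286]
ee_rot: [[0.102, 0.995, -0.001], [0.995, -0.102, -0.0], [-0.0, -0.001, -1.0]]
ft_force: [-0.2, 0.4, 0.4]
opening: 0.959
grasp_force: 0.0
```

Call:
play_rows(
  targets=[
    [[1, 0, 0], [0, 0, 0], 90],
    [[1, 0, 0], [0, 0, 0], 90],
    [[1, 0, 0], [0, 0, 0], 90],
    [[1, 0, 0], [0, 0, 0], 90],
    [[1, 0.2, 0], [0, 0, 0], 90],
  ],
)

```text
t: 38.7
position: [0.5863, 0.2851, 0.2288]
ee_rot: [[0.102, 0.995, -0.001], [0.995, -0.102, -0.0], [-0.0, -0.001, -1.0]]
ft_force: [0.3, 0.0, -0.4]
opening: 0.956
grasp_force: 0.0
```

Call:
play_rows(
  targets=[
    [[0.8, 0, 0], [0, 0, -0.5], 90],
    [[0.4, 0, 0], [0, 0, -1], 90],
    [[0, 0, 0], [0, 0, -1], 90],
    [[0, 0, 0], [0, 0, -1], 90],
    [[0, 0, 0], [0, 0, -1], 90],
  ],
)

```text
t: 39.2
position: [0.5889, 0.3139, 0.2286]
ee_rot: [[-0.507, 0.862, -0.001], [0.862, 0.507, -0.0], [-0.0, -0.001, -1.0]]
ft_force: [0.1, 0.0, 0.2]
opening: 0.955
grasp_force: 0.0
```

Call:
play_rows(
  targets=[
    [[0, 0, 0], [0, 0, -1], 90],
    [[0, 0, 0], [0, 0, -1], 90],
    [[0, 0, 0], [0, 0, -1], 90],
    [[0, 0, 0], [0, 0, -1], 90],
    [[0, 0, 0], [0, 0, -1], 90],
  ],
)

```text
t: 39.7
position: [0.5889, 0.3138, 0.2287]
ee_rot: [[-0.942, 0.335, -0.001], [0.335, 0.942, -0.0], [0.001, -0.0, -1.0]]
ft_force: [0.6, 0.2, -0.0]
opening: 0.958
grasp_force: 0.0
```

Call:
play_rows(
  targets=[
    [[0, 0, 0], [0, 0, -1], 90],
    [[0, 0, 0], [0, 0, -1], 90],
    [[0, 0, 0], [0, 0, -1], 90],
    [[0, 0, 0], [0, 0, -1], 90],
    [[0, 0, 0], [0, 0, 0], 90],
  ],
)

```text
t: 40.2
position: [0.589, 0.3136, 0.2288]
ee_rot: [[-0.977, -0.213, -0.001], [-0.213, 0.977, 0.0], [0.001, 0.0, -1.0]]
ft_force: [0.3, 0.7, 0.4]
opening: 0.958
grasp_force: 0.0
```

```bash
python3 -c "
from h import *
go((592.6,312,200),(592.6,312,92.5))
print(np.round(robot.sense()['joints'],2))"
```

```text
t 40.2 pos [589.  313.6 228.8] yaw(y axis) 102.3 zax [-0.001  0.    -1.   ] open 90.0 gf 0.0 F [0.3 0.7 0.4]
  to [0.5926 0.312  0.2   ] units [-0.13 -0.09  1.15]
  to [0.5926 0.312  0.0925] units [-0.  -0.   4.3]
[-0.71  0.4   0.17  1.6  -0.07  1.15  1.26]
```

Call:
play_rows(
  targets=[
    [[-0.13, -0.09, 0], [0, 0, 0], 90],
    [[0, 0, 0.7], [0, 0, 0], 90],
    [[0, 0, 1], [0, 0, 0], 90],
    [[0, 0, 1], [0, 0, 0], 90],
    [[0, 0, 1], [0, 0, 0], 90],
  ],
)

```text
t: 40.7
position: [0.5928, 0.3118, 0.1357]
ee_rot: [[-0.979, -0.206, 0.0], [-0.206, 0.979, -0.0], [-0.0, -0.0, -1.0]]
ft_force: [0.3, 0.6, -0.6]
opening: 0.957
grasp_force: 0.0
```

Call:
play_rows(
  targets=[
    [[0, 0, 1], [0, 0, 0], 90],
    [[0, 0, 0.5], [0, 0, 0], 90],
    [[0, 0, 0.25], [0, 0, 0], 90],
    [[0, 0, 0], [0, 0, 0], 80],
    [[0, 0, 0], [0, 0, 0], 66],
  ],
)

```text
t: 41.2
position: [0.5931, 0.312, 0.094]
ee_rot: [[-0.978, -0.209, 0.001], [-0.209, 0.978, 0.001], [-0.001, 0.0, -1.0]]
ft_force: [0.1, -0.2, 0.2]
opening: 0.823
grasp_force: 0.0
```

```bash
python3 -c "
from h import *
go((592.6,312,92.5))"
```

```text
t 41.2 pos [593.1 312.   94. ] yaw(y axis) 102.1 zax [ 0.001  0.001 -1.   ] open 77.4 gf 0.0 F [ 0.1 -0.2  0.2]
  to [0.5926 0.312  0.0925] units [0.02 0.   0.06]
```

Call:
play_rows(
  targets=[
    [[0, 0, 0.06], [0, 0, 0], 58],
    [[0, 0, 0], [0, 0, 0], 52],
    [[0, 0, 0], [0, 0, 0], 45],
    [[0, 0, 0], [0, 0, 0], 30],
    [[0, 0, 0], [0, 0, 0], 30],
  ],
)

```text
t: 41.7
position: [0.5927, 0.3118, 0.0918]
ee_rot: [[-0.978, -0.21, 0.0], [-0.21, 0.978, 0.0], [-0.0, 0.0, -1.0]]
ft_force: [-0.7, -0.4, 3.0]
opening: 0.524
grasp_force: 29.9
```

Call:
play_rows(
  targets=[
    [[0, 0, 0], [0, 0, 0], 30],
    [[0, 0, 0], [0, 0, 0], 30],
    [[0, 0, -0.3], [0, 0, 0], 30],
    [[0, 0, -0.7], [0, 0, 0], 30],
    [[0, 0, -1], [0, 0, 0], 30],
  ],
)

```text
t: 42.2
position: [0.5915, 0.3113, 0.1409]
ee_rot: [[-0.978, -0.21, -0.002], [-0.21, 0.978, -0.002], [0.003, -0.001, -1.0]]
ft_force: [0.3, 0.2, -1.9]
opening: 0.523
grasp_force: 29.9
```

Call:
play_rows(
  targets=[
    [[0, 0, -1], [0, 0, 0], 30],
    [[0, 0, -1], [0, 0, 0], 30],
    [[0, 0, -0.5], [0, 0, 0], 30],
    [[0, 0, 0], [0, 0, 0], 30],
    [[0, 0, 0], [0, 0, 0], 30],
  ],
)

```text
t: 42.7
position: [0.592, 0.3116, 0.203]
ee_rot: [[-0.978, -0.21, -0.001], [-0.21, 0.978, -0.001], [0.001, -0.0, -1.0]]
ft_force: [0.7, -0.3, -2.0]
opening: 0.522
grasp_force: 29.9
```

```bash
python3 -c "
from h import *
go((661,1.8,200))"
```

```text
t 42.7 pos [592.  311.6 203. ] yaw(y axis) 102.1 zax [-0.001 -0.001 -1.   ] open 49.1 gf 29.9 F [ 0.7 -0.3 -2. ]
  to [0.661  0.0018 0.2   ] units [ -0.09 -12.7    0.12]
```

Call:
play_rows(
  targets=[
    [[0, -0.3, 0], [0, 0, 0], 30],
    [[0, -0.7, 0], [0, 0, 0], 30],
    [[0, -1, 0], [0, 0, 0], 30],
    [[0, -1, 0], [0, 0, 0], 30],
    [[0, -1, 0], [0, 0, 0], 30],
  ],
)

```text
t: 43.2
position: [0.6137, 0.2111, 0.2033]
ee_rot: [[-0.978, -0.209, -0.001], [-0.209, 0.978, -0.001], [0.001, -0.001, -1.0]]
ft_force: [0.3, -1.1, -2.8]
opening: 0.522
grasp_force: 29.9
```

Call:
play_rows(
  targets=[
    [[0, -1, 0], [0, 0, 0], 30],
    [[0, -1, 0], [0, 0, 0], 30],
    [[0, -1, 0], [0, 0, 0], 30],
    [[0, -1, 0], [0, 0, 0], 30],
    [[0, -1, 0], [0, 0, 0], 30],
  ],
)

```text
t: 43.7
position: [0.6396, 0.0888, 0.2034]
ee_rot: [[-0.978, -0.209, -0.001], [-0.209, 0.978, -0.001], [0.001, -0.001, -1.0]]
ft_force: [0.3, 0.1, -2.8]
opening: 0.522
grasp_force: 29.9
```

Call:
play_rows(
  targets=[
    [[0, -1, 0], [0, 0, 0], 30],
    [[0, -1, 0], [0, 0, 0], 30],
    [[0, -0.9, 0], [0, 0, 0], 30],
    [[0, -0.6, 0], [0, 0, 0], 30],
    [[-0.09, -0.2, 0], [0, 0, 0], 30],
  ],
)

```text
t: 44.2
position: [0.6612, -0.0012, 0.2036]
ee_rot: [[-0.978, -0.207, -0.001], [-0.207, 0.978, -0.001], [0.001, -0.001, -1.0]]
ft_force: [-0.4, -0.1, -2.3]
opening: 0.522
grasp_force: 29.9
```

Call:
play_rows(
  targets=[
    [[0, 0, 0], [0, 0, 0], 30],
    [[0, 0, 0.5], [0, 0, 0], 30],
    [[0, 0, 0.7], [0, 0, 0], 30],
    [[0, 0, 0], [0, 0, 0], 30],
    [[0, 0, 0], [0, 0, 0], 30],
  ],
)

```text
t: 44.7
position: [0.6611, 0.0028, 0.1735]
ee_rot: [[-0.977, -0.211, -0.001], [-0.211, 0.977, 0.0], [0.001, 0.0, -1.0]]
ft_force: [-1.1, -0.4, -0.4]
opening: 0.527
grasp_force: 29.9
```

```bash
python3 -c "
from h import *
go((661,1.8,89))"
```

```text
t 44.7 pos [661.1   2.8 173.5] yaw(y axis) 102.2 zax [-0.001  0.    -1.   ] open 49.5 gf 29.9 F [-1.1 -0.4 -0.4]
  to [0.661  0.0018 0.089 ] units [ 0.01 -0.04  3.38]
```

Call:
play_rows(
  targets=[
    [[0, -0.04, 0.6], [0, 0, 0], 30],
    [[0, 0, 0.9], [0, 0, 0], 30],
    [[0, 0, 0.8], [0, 0, 0], 30],
    [[0, 0, 0.5], [0, 0, 0], 30],
    [[0, 0, 0.25], [0, 0, 0], 30],
  ],
)

```text
t: 45.2
position: [0.6612, 0.0009, 0.0963]
ee_rot: [[-0.978, -0.21, -0.001], [-0.21, 0.978, -0.0], [0.001, 0.0, -1.0]]
ft_force: [-0.4, -0.2, -3.3]
opening: 0.527
grasp_force: 29.9
```

Call:
play_rows(
  targets=[
    [[0, 0, 0.15], [0, 0, 0], 30],
    [[0, 0, 0.1], [0, 0, 0], 30],
    [[0, 0, 0.04], [0, 0, 0], 30],
    [[0, 0, 0], [0, 0, 0], 30],
    [[0, 0, 0], [0, 0, 0], 30],
  ],
)

```text
t: 45.7
position: [0.6619, 0.0009, 0.0909]
ee_rot: [[-0.978, -0.21, 0.001], [-0.21, 0.978, 0.0], [-0.001, -0.0, -1.0]]
ft_force: [0.1, 0.0, -1.8]
opening: 0.525
grasp_force: 29.9
```

```bash
python3 -c "
from h import *
go((661,1.8,89))"
```

```text
t 45.7 pos [661.9   0.9  90.9] yaw(y axis) 102.1 zax [ 0.001  0.    -1.   ] open 49.4 gf 29.9 F [ 0.1  0.  -1.8]
  to [0.661  0.0018 0.089 ] units [0.03 0.04 0.08]
```

Call:
play_rows(
  targets=[
    [[0, 0, 0.07], [0, 0, 0], 30],
    [[0, 0, 0], [0, 0, 0], 30],
    [[0, 0, 0], [0, 0, 0], 56],
    [[0, 0, 0], [0, 0, 0], 90],
    [[0, 0, 0], [0, 0, 0], 90],
  ],
)

```text
t: 46.2
position: [0.6617, 0.0009, 0.0888]
ee_rot: [[-0.978, -0.21, 0.0], [-0.21, 0.978, -0.0], [-0.0, -0.0, -1.0]]
ft_force: [-0.6, 0.1, 0.3]
opening: 0.728
grasp_force: 0.0
```

Call:
play_rows(
  targets=[
    [[0, 0, 0], [0, 0, 0], 90],
    [[0, 0, -0.7], [0, 0, 0], 90],
    [[0, 0, -1], [0, 0, 0], 90],
    [[0, 0, -1], [0, 0, 0], 90],
    [[0, 0, -1], [0, 0, 0], 90],
  ],
)

```text
t: 46.7
position: [0.6616, 0.0008, 0.1822]
ee_rot: [[-0.978, -0.21, -0.0], [-0.21, 0.978, -0.0], [0.0, -0.0, -1.0]]
ft_force: [-0.2, 0.0, 0.1]
opening: 0.957
grasp_force: 0.0
```

Call:
play_rows(
  targets=[
    [[0, 0, -1], [0, 0, 0], 60],
    [[0, 0, -1], [0, 0, 0], 60],
    [[0, 0, 0], [0, 0, 0.94], 60],
    [[0, 0, 0], [0, 0, 0.94], 60],
    [[0, 0, 0], [0, 0, 0.94], 60],
  ],
)

```text
t: 47.2
position: [0.6617, 0.0008, 0.2315]
ee_rot: [[-0.982, 0.186, 0.0], [0.186, 0.982, 0.0], [-0.0, 0.0, -1.0]]
ft_force: [-0.2, 0.5, -0.1]
opening: 0.638
grasp_force: 0.0
```

Call:
play_rows(
  targets=[
    [[0, 0, 0], [0, 0, 0.94], 60],
    [[0, 0, 0], [0, 0, 0.94], 60],
    [[0, 0, 0], [0, 0, 0.94], 60],
    [[0, 0, 0], [0, 0, 0.94], 60],
    [[0, 0, 0], [0, 0, 0.94], 60],
  ],
)

```text
t: 47.7
position: [0.6616, 0.0009, 0.2313]
ee_rot: [[-0.665, 0.747, -0.0], [0.747, 0.665, 0.0], [0.0, 0.0, -1.0]]
ft_force: [0.7, 0.4, 0.7]
opening: 0.641
grasp_force: 0.0
```

Call:
play_rows(
  targets=[
    [[0, 0, 0], [0, 0, 0.94], 60],
    [[0, 0, 0], [0, 0, 0.94], 60],
    [[0, 0, 0], [0, 0, 0.94], 60],
    [[0, 0, 0], [0, 0, 0.92], 60],
    [[0, 0, 0], [0, 0, 0], 60],
  ],
)

```text
t: 48.2
position: [0.6616, 0.001, 0.2311]
ee_rot: [[-0.207, 0.978, -0.0], [0.978, 0.207, -0.0], [-0.0, -0.0, -1.0]]
ft_force: [0.2, 0.3, -0.2]
opening: 0.637
grasp_force: 0.0
```

```bash
python3 -c "
from h import *
go((496,315,228))"
```

```text
t 48.2 pos [661.6   1.  231.1] yaw(y axis) 11.9 zax [-0. -0. -1.] open 59.9 gf 0.0 F [ 0.2  0.3 -0.2]
  to [0.496 0.315 0.228] units [13.66 -3.89  0.12]
```

Call:
play_rows(
  targets=[
    [[1, -0.28, 0], [0, 0, 0], 60],
    [[1, -0.28, 0], [0, 0, 0], 60],
    [[1, -0.28, 0], [0, 0, 0], 60],
    [[1, -0.28, 0], [0, 0, 0], 60],
    [[1, -0.28, 0], [0, 0, 0], 60],
  ],
)

```text
t: 48.7
position: [0.6008, 0.1167, 0.2313]
ee_rot: [[-0.213, 0.977, 0.0], [0.977, 0.213, 0.0], [0.0, 0.0, -1.0]]
ft_force: [1.4, 0.6, 0.0]
opening: 0.64
grasp_force: 0.0
```

Call:
play_rows(
  targets=[
    [[1, -0.28, 0], [0, 0, 0], 60],
    [[1, -0.28, 0], [0, 0, 0], 60],
    [[1, -0.28, 0], [0, 0, 0], 60],
    [[1, -0.28, 0], [0, 0, 0], 60],
    [[1, -0.28, 0], [0, 0, 0], 60],
  ],
)

```text
t: 49.2
position: [0.5404, 0.2316, 0.2314]
ee_rot: [[-0.213, 0.977, 0.0], [0.977, 0.213, 0.0], [0.0, 0.0, -1.0]]
ft_force: [-0.1, 0.1, 0.8]
opening: 0.643
grasp_force: 0.0
```

Call:
play_rows(
  targets=[
    [[1, -0.28, 0], [0, 0, 0], 60],
    [[1, -0.28, 0], [0, 0, 0], 60],
    [[1, -0.28, 0], [0, 0, 0], 60],
    [[0.66, -0.25, 0], [0, 0, 0], 60],
    [[0, 0, 0], [0, 0, 0], 60],
  ],
)

```text
t: 49.7
position: [0.4937, 0.317, 0.2312]
ee_rot: [[-0.216, 0.976, -0.0], [0.976, 0.216, 0.001], [0.001, -0.0, -1.0]]
ft_force: [0.7, 0.1, -0.7]
opening: 0.643
grasp_force: 0.0
```

Call:
play_rows(
  targets=[
    [[0, 0, 0.3], [0, 0, 0], 60],
    [[0, 0, 0.3], [0, 0, 0], 60],
    [[0, 0, 0], [0, 0, 0], 60],
    [[0, 0, 0], [0, 0, 0], 60],
  ],
)

```text
t: 50.1
position: [0.4955, 0.3137, 0.2159]
ee_rot: [[-0.208, 0.978, -0.0], [0.978, 0.208, -0.001], [-0.001, -0.001, -1.0]]
ft_force: [-0.0, -0.4, -0.1]
opening: 0.64
grasp_force: 0.0
```

```bash
python3 -c "
from h import *
go((496,315,135))"
```

```text
t 50.1 pos [495.5 313.7 215.9] yaw(y axis) 12.0 zax [-0.    -0.001 -1.   ] open 60.2 gf 0.0 F [-0.  -0.4 -0.1]
  to [0.496 0.315 0.135] units [0.05 0.03 3.24]
```

Call:
play_rows(
  targets=[
    [[0.04, 0.03, 0.8], [0, 0, 0], 60],
    [[0, 0, 1], [0, 0, 0], 60],
    [[0, 0, 0.9], [0, 0, 0], 60],
    [[0, 0, 0.4], [0, 0, 0], 60],
    [[0, 0, 0.1], [0, 0, 0], 60],
  ],
)

```text
t: 50.6
position: [0.4956, 0.3152, 0.1355]
ee_rot: [[-0.209, 0.978, -0.001], [0.978, 0.209, -0.001], [-0.001, -0.001, -1.0]]
ft_force: [0.1, 0.5, -0.3]
opening: 0.64
grasp_force: 0.0
```

Call:
play_rows(
  targets=[
    [[0, 0, 0], [0, 0, 0], 48],
    [[0, 0, 0], [0, 0, 0], 42],
    [[0, 0, 0], [0, 0, 0], 36],
    [[0, 0, 0], [0, 0, 0], 28],
    [[0, 0, 0], [0, 0, 0], 15],
  ],
)

```text
t: 51.1
position: [0.4961, 0.316, 0.137]
ee_rot: [[-0.209, 0.978, 0.001], [0.978, 0.209, 0.001], [0.001, 0.001, -1.0]]
ft_force: [-1.0, -0.8, 6.2]
opening: 0.381
grasp_force: 30.0
```

Call:
play_rows(
  targets=[
    [[0, 0, 0], [0, 0, 0], 15],
    [[0, 0, 0], [0, 0, 0], 15],
    [[0, 0, 0], [0, 0, 0], 15],
  ],
)

```text
t: 51.4
position: [0.4961, 0.316, 0.137]
ee_rot: [[-0.209, 0.978, 0.001], [0.978, 0.209, 0.001], [0.001, 0.001, -1.0]]
ft_force: [-0.6, -0.5, 7.1]
opening: 0.377
grasp_force: 30.0
```

```bash
python3 -c "
from h import *
go((496,315,220),(544.1,-71.2,220))"
```

```text
t 51.4 pos [496.1 316.  137. ] yaw(y axis) 12.1 zax [ 0.001  0.001 -1.   ] open 35.4 gf 30.0 F [-0.6 -0.5  7.1]
  to [0.496 0.315 0.22 ] units [-0.04 -0.01 -3.32]
  to [ 0.5441 -0.0712  0.22  ] units [-1.551e+01 -1.350e+00 -1.000e-02]
```

Call:
play_rows(
  targets=[
    [[0, 0, -0.3], [0, 0, 0], 15],
    [[0, 0, -0.7], [0, 0, 0], 15],
    [[0, 0, -1], [0, 0, 0], 15],
    [[0, 0, -1], [0, 0, 0], 15],
    [[0, 0, -0.5], [0, 0, 0], 15],
  ],
)

```text
t: 51.9
position: [0.4963, 0.3159, 0.226]
ee_rot: [[-0.209, 0.978, 0.002], [0.978, 0.209, 0.002], [0.001, 0.002, -1.0]]
ft_force: [0.4, -0.3, -2.2]
opening: 0.378
grasp_force: 30.0
```

Call:
play_rows(
  targets=[
    [[-0.3, 0, 0], [0, 0, 0], 15],
    [[-0.7, -0.1, 0], [0, 0, 0], 15],
    [[-1, -0.1, 0], [0, 0, 0], 15],
    [[-1, -0.1, 0], [0, 0, 0], 15],
    [[-1, -0.1, 0], [0, 0, 0], 15],
  ],
)

```text
t: 52.4
position: [0.5062, 0.2128, 0.2223]
ee_rot: [[-0.208, 0.978, -0.002], [0.978, 0.208, -0.002], [-0.001, -0.002, -1.0]]
ft_force: [0.4, -0.3, -2.1]
opening: 0.382
grasp_force: 30.0
```

Call:
play_rows(
  targets=[
    [[-1, -0.1, 0], [0, 0, 0], 15],
    [[-1, -0.1, 0], [0, 0, 0], 15],
    [[-1, -0.1, 0], [0, 0, 0], 15],
    [[-1, -0.1, 0], [0, 0, 0], 15],
    [[-1, -0.1, 0], [0, 0, 0], 15],
  ],
)

```text
t: 52.9
position: [0.5196, 0.0881, 0.2224]
ee_rot: [[-0.208, 0.978, -0.002], [0.978, 0.208, -0.001], [-0.0, -0.002, -1.0]]
ft_force: [0.1, 0.3, -1.0]
opening: 0.38
grasp_force: 30.0
```

Call:
play_rows(
  targets=[
    [[-1, -0.1, 0], [0, 0, 0], 15],
    [[-1, -0.1, 0], [0, 0, 0], 15],
    [[-1, -0.1, 0], [0, 0, 0], 15],
    [[-1, -0.1, 0], [0, 0, 0], 15],
    [[-1, 0, 0], [0, 0, 0], 15],
  ],
)

```text
t: 53.4
position: [0.5354, -0.0359, 0.2224]
ee_rot: [[-0.208, 0.978, -0.002], [0.978, 0.208, -0.0], [0.0, -0.002, -1.0]]
ft_force: [0.9, 0.2, -2.3]
opening: 0.376
grasp_force: 30.0
```

Call:
play_rows(
  targets=[
    [[-0.8, 0, 0], [0, 0, 0], 15],
    [[-0.5, 0, 0], [0, 0, 0], 15],
    [[-0.2, 0, 0], [0, 0, 0], 15],
    [[0, 0, 0], [0, 0, 0], 15],
    [[0, 0, 0], [0, 0, 0], 15],
  ],
)

```text
t: 53.9
position: [0.5446, -0.0694, 0.2234]
ee_rot: [[-0.21, 0.978, -0.001], [0.978, 0.21, 0.0], [0.0, -0.001, -1.0]]
ft_force: [-0.9, 0.4, -2.2]
opening: 0.38
grasp_force: 30.0
```

```bash
python3 -c "
from h import *
go((544.1,-70.5,134))"
```

```text
t 53.9 pos [544.6 -69.4 223.4] yaw(y axis) 12.1 zax [-0.001  0.    -1.   ] open 35.8 gf 30.0 F [-0.9  0.4 -2.2]
  to [ 0.5441 -0.0705  0.134 ] units [-0.04 -0.03  3.58]
```

Call:
play_rows(
  targets=[
    [[-0.04, -0.03, 0.5], [0, 0, 0], 15],
    [[0, 0, 0.9], [0, 0, 0], 15],
    [[0, 0, 1], [0, 0, 0], 15],
    [[0, 0, 0.6], [0, 0, 0], 15],
    [[0, 0, 0.3], [0, 0, 0], 15],
  ],
)

```text
t: 54.4
position: [0.5435, -0.0708, 0.1395]
ee_rot: [[-0.209, 0.978, -0.002], [0.978, 0.209, -0.0], [0.0, -0.002, -1.0]]
ft_force: [0.7, 0.7, -1.8]
opening: 0.376
grasp_force: 30.0
```

Call:
play_rows(
  targets=[
    [[0, 0, 0.15], [0, 0, 0], 15],
    [[0, 0, 0.1], [0, 0, 0], 15],
    [[0, 0, 0], [0, 0, 0], 15],
    [[0, 0, 0], [0, 0, 0], 15],
  ],
)

```text
t: 54.8
position: [0.5447, -0.0712, 0.1355]
ee_rot: [[-0.209, 0.978, 0.001], [0.978, 0.209, 0.0], [-0.0, 0.001, -1.0]]
ft_force: [0.2, -0.7, -2.3]
opening: 0.379
grasp_force: 30.0
```

```bash
python3 -c "
from h import *
go((544.1,-70.5,134))"
```

```text
t 54.8 pos [544.7 -71.2 135.5] yaw(y axis) 12.1 zax [ 0.001  0.    -1.   ] open 35.7 gf 30.0 F [ 0.2 -0.7 -2.3]
  to [ 0.5441 -0.0705  0.134 ] units [ 0.03 -0.02  0.06]
```

Call:
play_rows(
  targets=[
    [[0.02, -0.02, 0.06], [0, 0, 0], 15],
    [[0, 0, 0], [0, 0, 0], 15],
    [[0, 0, 0], [0, 0, 0], 42],
    [[0, 0, 0], [0, 0, 0], 58],
    [[0, 0, 0], [0, 0, 0], 58],
  ],
)

```text
t: 55.3
position: [0.5438, -0.0708, 0.1335]
ee_rot: [[-0.209, 0.978, 0.0], [0.978, 0.209, 0.0], [-0.0, 0.0, -1.0]]
ft_force: [-0.8, -0.1, 0.2]
opening: 0.581
grasp_force: 0.0
```

Call:
play_rows(
  targets=[
    [[0, 0, 0], [0, 0, 0], 58],
    [[0, 0, -0.5], [0, 0, 0], 58],
    [[0, 0, -1], [0, 0, 0], 58],
    [[0, 0, -1], [0, 0, 0], 58],
    [[0, 0, -1], [0, 0, 0], 58],
  ],
)

```text
t: 55.8
position: [0.5437, -0.0711, 0.2228]
ee_rot: [[-0.208, 0.978, 0.0], [0.978, 0.208, -0.0], [-0.0, 0.0, -1.0]]
ft_force: [-0.4, 0.0, -0.0]
opening: 0.613
grasp_force: 0.0
```

```bash
python3 -c "
from h import *
go((391.2,314.7,223))"
```

```text
t 55.8 pos [543.7 -71.1 222.8] yaw(y axis) 12.0 zax [ 0. -0. -1.] open 57.6 gf 0.0 F [-0.4  0.  -0. ]
  to [0.3912 0.3147 0.223 ] units [ 1.637e+01 -2.750e+00 -1.000e-02]
```

Call:
play_rows(
  targets=[
    [[1, -0.17, 0], [0, 0, 0], 60],
    [[1, -0.17, 0], [0, 0, 0], 60],
    [[1, -0.17, 0], [0, 0, 0], 60],
    [[1, -0.17, 0], [0, 0, 0], 60],
    [[1, -0.17, 0], [0, 0, 0], 60],
  ],
)

```text
t: 56.3
position: [0.4966, 0.0477, 0.2219]
ee_rot: [[-0.208, 0.978, 0.001], [0.978, 0.208, 0.0], [0.0, 0.001, -1.0]]
ft_force: [0.4, 0.9, -0.5]
opening: 0.638
grasp_force: 0.0
```

Call:
play_rows(
  targets=[
    [[1, -0.17, 0], [0, 0, 0], 60],
    [[1, -0.17, 0], [0, 0, 0], 60],
    [[1, -0.17, 0], [0, 0, 0], 60],
    [[1, -0.17, 0], [0, 0, 0], 60],
    [[1, -0.17, 0], [0, 0, 0], 60],
  ],
)

```text
t: 56.8
position: [0.4498, 0.1655, 0.2219]
ee_rot: [[-0.208, 0.978, 0.001], [0.978, 0.208, 0.0], [0.0, 0.001, -1.0]]
ft_force: [-0.5, -0.8, -0.3]
opening: 0.638
grasp_force: 0.0
```

Call:
play_rows(
  targets=[
    [[1, -0.17, 0], [0, 0, 0], 60],
    [[1, -0.17, 0], [0, 0, 0], 60],
    [[1, -0.17, 0], [0, 0, 0], 60],
    [[1, -0.17, 0], [0, 0, 0], 60],
    [[1, -0.17, 0], [0, 0, 0], 60],
  ],
)

```text
t: 57.3
position: [0.4029, 0.2834, 0.2219]
ee_rot: [[-0.208, 0.978, 0.001], [0.978, 0.208, 0.0], [0.0, 0.001, -1.0]]
ft_force: [0.3, -0.2, 0.4]
opening: 0.64
grasp_force: 0.0
```

Call:
play_rows(
  targets=[
    [[1, -0.15, 0], [0, 0, 0], 60],
    [[0.37, -0.05, 0], [0, 0, 0], 60],
    [[0, 0, 0.5], [0, 0, 0], 60],
    [[0, 0, 0], [0, 0, 0], 60],
    [[0, 0, 0], [0, 0, 0], 60],
  ],
)

```text
t: 57.8
position: [0.3915, 0.3136, 0.2081]
ee_rot: [[-0.207, 0.978, -0.001], [0.978, 0.207, -0.001], [-0.001, -0.001, -1.0]]
ft_force: [-0.4, 0.1, 0.6]
opening: 0.64
grasp_force: 0.0
```

```bash
python3 -c "
from h import *
go((391.2,314.7,118.5))"
```

```text
t 57.8 pos [391.5 313.6 208.1] yaw(y axis) 12.0 zax [-0.001 -0.001 -1.   ] open 60.2 gf 0.0 F [-0.4  0.1  0.6]
  to [0.3912 0.3147 0.1185] units [0.05 0.   3.58]
```

Call:
play_rows(
  targets=[
    [[0.04, 0, 0.8], [0, 0, 0], 60],
    [[0, 0, 1], [0, 0, 0], 60],
    [[0, 0, 1], [0, 0, 0], 60],
    [[0, 0, 0.6], [0, 0, 0], 60],
    [[0, 0, 0.18], [0, 0, 0], 60],
  ],
)

```text
t: 58.3
position: [0.3908, 0.3146, 0.1178]
ee_rot: [[-0.207, 0.978, -0.001], [0.978, 0.207, -0.002], [-0.002, -0.002, -1.0]]
ft_force: [-0.7, -0.3, -0.1]
opening: 0.635
grasp_force: 0.0
```

Call:
play_rows(
  targets=[
    [[0, 0, 0], [0, 0, 0], 44],
    [[0, 0, 0], [0, 0, 0], 36],
    [[0, 0, 0], [0, 0, 0], 30],
    [[0, 0, 0], [0, 0, 0], 20],
    [[0, 0, 0], [0, 0, 0], 10],
  ],
)

```text
t: 58.8
position: [0.3912, 0.3164, 0.1196]
ee_rot: [[-0.209, 0.978, 0.001], [0.978, 0.209, 0.001], [0.001, 0.001, -1.0]]
ft_force: [0.6, -0.2, 5.5]
opening: 0.313
grasp_force: 30.0
```

Call:
play_rows(
  targets=[
    [[0, 0, 0], [0, 0, 0], 10],
    [[0, 0, 0], [0, 0, 0], 10],
    [[0, 0, 0], [0, 0, 0], 10],
  ],
)

```text
t: 59.1
position: [0.3912, 0.3164, 0.1195]
ee_rot: [[-0.209, 0.978, 0.001], [0.978, 0.209, 0.001], [0.001, 0.001, -1.0]]
ft_force: [-0.7, -1.0, 7.2]
opening: 0.313
grasp_force: 30.0
```

```bash
python3 -c "
from h import *
go((391.2,314.7,215),(528.2,12.4,215))"
```

```text
t 59.1 pos [391.2 316.4 119.5] yaw(y axis) 12.1 zax [ 0.001  0.001 -1.   ] open 29.5 gf 30.0 F [-0.7 -1.   7.2]
  to [0.3912 0.3147 0.215 ] units [-0.06 -0.01 -3.82]
  to [0.5282 0.0124 0.215 ] units [-1.297e+01  2.830e+00 -1.000e-02]
```

Call:
play_rows(
  targets=[
    [[0, 0, -0.3], [0, 0, 0], 10],
    [[0, 0, -0.7], [0, 0, 0], 10],
    [[0, 0, -1], [0, 0, 0], 10],
    [[0, 0, -1], [0, 0, 0], 10],
    [[0, 0, -1], [0, 0, 0], 10],
  ],
)

```text
t: 59.6
position: [0.3906, 0.3157, 0.2202]
ee_rot: [[-0.209, 0.978, -0.0], [0.978, 0.209, -0.0], [-0.0, -0.0, -1.0]]
ft_force: [-0.4, -0.1, -2.3]
opening: 0.319
grasp_force: 30.0
```

Call:
play_rows(
  targets=[
    [[-0.3, 0.1, 0], [0, 0, 0], 10],
    [[-0.7, 0.2, 0], [0, 0, 0], 10],
    [[-1, 0.25, 0], [0, 0, 0], 10],
    [[-1, 0.25, 0], [0, 0, 0], 10],
    [[-1, 0.25, 0], [0, 0, 0], 10],
  ],
)

```text
t: 60.1
position: [0.4374, 0.222, 0.2182]
ee_rot: [[-0.209, 0.978, -0.001], [0.978, 0.209, -0.001], [-0.001, -0.001, -1.0]]
ft_force: [0.8, 0.6, -2.6]
opening: 0.315
grasp_force: 30.0
```

Call:
play_rows(
  targets=[
    [[-1, 0.25, 0], [0, 0, 0], 10],
    [[-1, 0.25, 0], [0, 0, 0], 10],
    [[-1, 0.25, 0], [0, 0, 0], 10],
    [[-1, 0.25, 0], [0, 0, 0], 10],
    [[-1, 0.25, 0], [0, 0, 0], 10],
  ],
)

```text
t: 60.6
position: [0.4939, 0.1064, 0.2182]
ee_rot: [[-0.209, 0.978, -0.001], [0.978, 0.209, -0.001], [-0.0, -0.001, -1.0]]
ft_force: [-0.0, 0.5, -2.8]
opening: 0.316
grasp_force: 30.0
```

Call:
play_rows(
  targets=[
    [[-1, 0.25, 0], [0, 0, 0], 10],
    [[-1, 0.2, 0], [0, 0, 0], 10],
    [[-0.8, 0.08, 0], [0, 0, 0], 10],
    [[-0.6, 0, 0], [0, 0, 0], 10],
    [[-0.5, 0, 0], [0, 0, 0], 10],
  ],
)

```text
t: 61.1
position: [0.527, 0.0139, 0.2182]
ee_rot: [[-0.208, 0.978, -0.001], [0.978, 0.208, -0.001], [-0.0, -0.001, -1.0]]
ft_force: [-0.1, -0.4, -2.4]
opening: 0.311
grasp_force: 30.0
```

Call:
play_rows(
  targets=[
    [[0, 0, 0], [0, 0, 0], 10],
    [[0, 0, 0], [0, 0, 0], 10],
    [[0, 0, 0], [0, 0, 0], 10],
  ],
)

```text
t: 61.4
position: [0.5272, 0.0163, 0.2188]
ee_rot: [[-0.21, 0.978, -0.0], [0.978, 0.21, 0.0], [0.0, -0.0, -1.0]]
ft_force: [0.0, -0.2, -3.2]
opening: 0.314
grasp_force: 30.0
```

```bash
python3 -c "
from h import *
go((528.2,13.5,116.5))"
```

```text
t 61.4 pos [527.2  16.3 218.8] yaw(y axis) 12.1 zax [-0.  0. -1.] open 29.5 gf 30.0 F [ 0.  -0.2 -3.2]
  to [0.5282 0.0135 0.1165] units [-0.12  0.02  4.09]
```

Call:
play_rows(
  targets=[
    [[-0.12, 0.02, 0.6], [0, 0, 0], 10],
    [[0, 0, 1], [0, 0, 0], 10],
    [[0, 0, 1], [0, 0, 0], 10],
    [[0, 0, 0.7], [0, 0, 0], 10],
    [[0, 0, 0.4], [0, 0, 0], 10],
  ],
)

```text
t: 61.9
position: [0.5278, 0.0133, 0.1251]
ee_rot: [[-0.21, 0.978, -0.002], [0.978, 0.21, -0.0], [-0.0, -0.002, -1.0]]
ft_force: [0.4, -0.3, -2.9]
opening: 0.314
grasp_force: 30.0
```

Call:
play_rows(
  targets=[
    [[0, 0, 0.2], [0, 0, 0], 10],
    [[0, 0, 0.13], [0, 0, 0], 10],
    [[0, 0, 0], [0, 0, 0], 10],
    [[0, 0, 0], [0, 0, 0], 10],
  ],
)

```text
t: 62.3
position: [0.5289, 0.0127, 0.1188]
ee_rot: [[-0.209, 0.978, 0.001], [0.978, 0.209, 0.0], [0.0, 0.001, -1.0]]
ft_force: [0.5, 0.7, -2.8]
opening: 0.32
grasp_force: 30.0
```

```bash
python3 -c "
from h import *
go((528.2,13.5,116.5))"
```

```text
t 62.3 pos [528.9  12.7 118.8] yaw(y axis) 12.1 zax [ 0.001  0.    -1.   ] open 30.1 gf 30.0 F [ 0.5  0.7 -2.8]
  to [0.5282 0.0135 0.1165] units [ 0.04 -0.02  0.09]
```

Lower, release with a small opening because the rinse is close, then retreat upward and toward the mat.

Call:
play_rows(
  targets=[
    [[0.04, -0.02, 0.07], [0, 0, 0], 10],
    [[0, 0, 0.03], [0, 0, 0], 10],
    [[0, 0, 0], [0, 0, 0], 36],
    [[0, 0, 0], [0, 0, 0], 60],
    [[0, 0, 0], [0, 0, 0], 60],
  ],
)

```text
t: 62.8
position: [0.5279, 0.0135, 0.1159]
ee_rot: [[-0.209, 0.978, 0.0], [0.978, 0.209, 0.0], [0.0, 0.0, -1.0]]
ft_force: [-0.4, 0.2, -0.1]
opening: 0.519
grasp_force: 0.0
```

Call:
play_rows(
  targets=[
    [[0, 0, 0], [0, 0, 0], 60],
    [[0, 0, -0.5], [0, 0, 0], 60],
    [[0, 0, -1], [0, 0, 0], 60],
    [[0, 0, -1], [0, 0, 0], 60],
    [[0, 0, -1], [0, 0, 0], 60],
  ],
)

```text
t: 63.3
position: [0.5278, 0.0131, 0.205]
ee_rot: [[-0.208, 0.978, 0.0], [0.978, 0.208, -0.0], [-0.0, 0.0, -1.0]]
ft_force: [0.4, -0.1, 0.4]
opening: 0.638
grasp_force: 0.0
```

Call:
play_rows(
  targets=[
    [[1, 0, -1], [0, 0, 0], 60],
    [[1, 0, -0.5], [0, 0, 0], 60],
    [[1, 0, 0], [0, 0, 0], 60],
    [[1, 0, 0], [0, 0, 0], 60],
    [[1, 0, 0], [0, 0, 0], 60],
  ],
)

```text
t: 63.8
position: [0.5015, 0.1365, 0.2418]
ee_rot: [[-0.209, 0.978, 0.001], [0.978, 0.209, 0.001], [0.0, 0.001, -1.0]]
ft_force: [0.3, -0.5, -0.9]
opening: 0.638
grasp_force: 0.0
```

Call:
play_rows(
  targets=[
    [[1, 0, 0], [0, 0, 0], 60],
    [[1, 0, 0], [0, 0, 0], 60],
    [[1, 0, 0], [0, 0, 0], 60],
    [[1, 0, 0], [0, 0, 0], 60],
    [[1, 0, 0], [0, 0, 0], 60],
  ],
)

```text
t: 64.3
position: [0.4754, 0.2587, 0.2417]
ee_rot: [[-0.208, 0.978, 0.001], [0.978, 0.208, 0.0], [0.0, 0.001, -1.0]]
ft_force: [0.5, -0.2, -0.2]
opening: 0.637
grasp_force: 0.0
```

Call:
play_rows(
  targets=[
    [[1, 0, 0], [0, 0, 0], 60],
    [[1, 0, 0], [0, 0, 0], 60],
    [[1, 0, 0], [0, 0, 0], 60],
    [[0, 0, 0], [0, 0, 0], 60],
    [[0, 0, 0], [0, 0, 0], 60],
  ],
)

```text
t: 64.8
position: [0.46, 0.3312, 0.2413]
ee_rot: [[-0.209, 0.978, 0.0], [0.978, 0.209, -0.0], [-0.0, 0.0, -1.0]]
ft_force: [0.2, 0.9, 0.6]
opening: 0.64
grasp_force: 0.0
```

```bash
python3 - <<'E'
from h import *
go()
t0=cv2.imread("pics/top0.png");s0=cv2.imread("pics/scene0.png")
t=robot.read_camera('top')[:,:,::-1].copy();s=robot.read_camera('scene')[:,:,::-1]
a=t0[90:290,130:455];b=t[90:290,130:455]
cv2.imwrite("pics/f.png",np.vstack([cv2.resize(i,(480,295)) for i in (a,b)]));cv2.imwrite("pics/g.png",s)
hsv=cv2.cvtColor(t,cv2.COLOR_BGR2HSV);S=hsv[:,:,1];V=hsv[:,:,2]
for n,m0,(x0,y0,x1,y1),z in (("rinse",(S<70)&(V>150),(305,200,330,225),.166),("lotion",(S<120)&(V<130),(270,208,292,232),.148),("can",(S<70)&(V>190),(270,148,302,172),.15)):
    m=np.zeros(S.shape,bool);m[y0:y1,x0:x1]=m0[y0:y1,x0:x1];M=cv2.moments(biggest(m));uv=(M['m10']/M['m00'],M['m01']/M['m00']);print(n,np.round(uv,1),np.round(cast("top",uv,z)*1000,1))
E
```

```text
t 64.8 pos [460.  331.2 241.3] yaw(y axis) 12.1 zax [ 0. -0. -1.] open 60.1 gf 0.0 F [0.2 0.9 0.6]
rinse [317.9 211.6] [[543.4 -72.  166. ]]Traceback (most recent call last):
  File "<stdin>", line 9, in <module>
ZeroDivisionError: float division by zero
```

View pics/f.png

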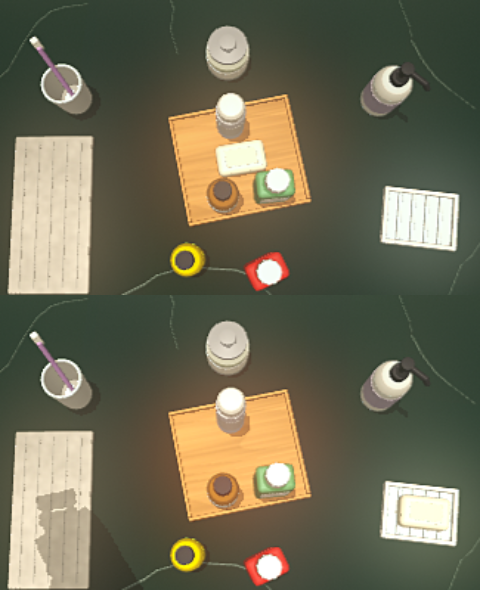

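View pics/g.png

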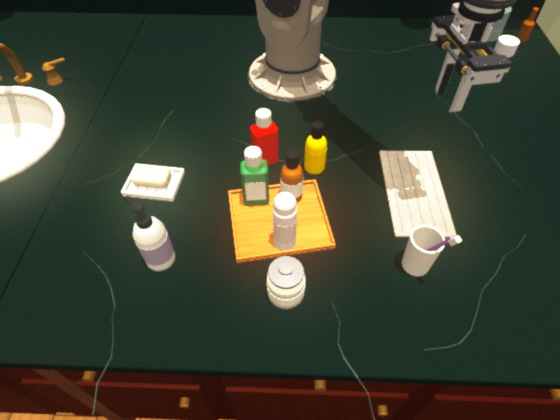

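The before/after pair matches. Can (231,403), lotion (223,489) and rinse (276,478) are back in place and upright. The soap lies flat and lengthwise in the dish (425,511), and the bystanders haven't moved.

```bash
python3 -c "
from rig import robot
print(robot.finish_job())"
```

```text
the job is handed in; nothing more can be done
None
```

The job is handed in: the soap lies flat and lengthwise in the white dish, and all three bottles are back upright in their places on the tray; the final pictures show the bystanders and look-alikes unmoved.

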